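# Load the paint filter manifold in order

## Task

Pull the snapped-in green gate up out of its guides at the mouth of the paint filter manifold and set it aside on the bench, well clear of the manifold. The coarse (red) cartridge is already in the tube: feed the clean yellow cartridge in behind it, then the clean blue one, each pushing the ones before it deeper, until the blue one is fully inside, flush with the mouth. Leave everything else on the bench where it is, the used black-capped cartridge included.

Things in the scene. Friction and masses are not known exactly. Their poses are not given: they have to be found in the camera images.
- mouth (a point): Centre of the open mouth of the bolted-down manifold's square aluminium tube, 69 mm above the bench. x points along the level tube to its closed end, y sideways, z up. Bore 48 x 48 mm, 255 mm deep (three cartridges and 3 mm), walls 4 mm, so the tube's top is 28 mm above this point; a 16 mm wide sight slot along the top shows what is inside.
- rail (a point): Point on top of the loading rail, level with the bore's floor (45 mm above the bench), 100 mm before the mouth; axes as the mouth's. The rail is open above, 28 mm wide, 8 mm thick, from 65 mm behind (-x) this point to 42 mm ahead. Nothing stands beside it between -50 and +42 mm for 40 mm below its top: fingers can reach past it on both sides.
- manifold: The manifold; origin on the bench right below the mouth, axes as the mouth's. Floor 56 mm wide from x = -58 mm on; black lead-in lips, 14 mm high, narrow from 32 mm to 24 mm each side of the axis at x = -12. Blue gate guides at x = -16 to 4, 58 mm apart, tops 93 mm above the bench, spring housings to y = +-61. Foot 70 mm wide, 5 mm thick, x -168 to 272. Gauge at x = 240, 150 mm high.
- gate_tab (a point): Centre of the green gate's grip tab: 12 mm thick (gate's x), 30 mm wide (y), 40 mm high. Under it a plate 10 mm thick, 72 mm wide, 52 mm high; its underside is 72 mm below this point. 120 g. It starts in its guides across the mouth, x along the tube. Two spring catches hold it: pull straight up, some 8 to 15 N; clear of the guides once lifted 55 mm.
- red_c (a point): The coarse filter cartridge: an 84 mm long bar with a square section, both ends alike: red end caps 44 x 44 mm, 12 mm long, and between them a white 36 x 36 mm pleated body, 60 mm long. About 120 g (may be 30 % off). It starts inside the tube, behind the gate, its near end 2 to 58 mm inside the mouth. The point is its centre, 22 mm above its underside; its x axis runs along its length, z up.
- yellow_c (a point): The medium filter cartridge: an 84 mm long bar with a square section, both ends alike: yellow end caps 44 x 44 mm, 12 mm long, and between them a white 36 x 36 mm pleated body, 60 mm long. About 120 g (may be 30 % off). It lies on the bench. The point is its centre, 22 mm above its underside; its x axis runs along its length, z up.
- blue_c (a point): The fine filter cartridge: an 84 mm long bar with a square section, both ends alike: blue end caps 44 x 44 mm, 12 mm long, and between them a white 36 x 36 mm pleated body, 60 mm long. About 120 g (may be 30 % off). It lies on the bench. The point is its centre, 22 mm above its underside; its x axis runs along its length, z up.
- used_c (a point): A used, dirty filter cartridge: an 84 mm long bar with a square section, both ends alike: black end caps 44 x 44 mm, 12 mm long, and between them a brown 36 x 36 mm pleated body, 60 mm long. About 120 g (may be 30 % off). Leave it alone. The point is its centre, 22 mm above its underside; its x axis runs along its length, z up.
- tape_c (a point): Roll of blue masking tape, flat on the bench, 60 mm across, 24 mm high; the point is its centre. Leave it alone.
- tin_c (a point): Small pale steel tin, 44 mm across, 55 mm high, standing; the point is its centre. Leave it alone.
- scraper_grip (a point): Scraper with a wooden handle lying on the bench, about 250 mm long along its x axis; the point is on its handle. Leave it alone.
- driver_grip (a point): Screwdriver with an orange handle lying behind the manifold, about 180 mm long along its x axis; the point is on its handle. Leave it alone.
- cup_c (a point): White plastic cup, 72 mm across, 85 mm high, standing; the point is its centre. Leave it alone.
- jar_c (a point): Amber jar, 72 mm across, 100 mm high, standing; the point is its centre. Leave it alone.
- gate: The green gate itself; origin at the centre of its underside.
- red: The red cartridge; origin at the centre of its underside.
- yellow: The yellow cartridge; origin at the centre of its underside.
- blue: The blue cartridge; origin at the centre of its underside.
Things that resemble listed ones, but are neither listed nor needed, are in the scene too. What is shaped like the yellow but pink or purple is not meant.

How it is judged:
By the outcome, as a careful person would: the job done as asked, in the order asked, and still so for the second after the job is handed in, with the robot touching nothing.
It also fails if it takes over 72 s, if anything falls off the work surface, if the arm or the gripper's body presses on something with over 40 N, if the wrist force passes 120 N, or if a joint passes its speed limit or range.

## Robot

A 7-joint arm with a two-finger parallel gripper is mounted at the origin on the work surface. World frame = base frame: x ahead of the robot, y to its left, z up, the work surface at z = 0. Lengths are in m, angles in rad, forces in N, time in s.
With the tool pointing down it reaches from about 0.425 to 1.025 m from the base axis. Payload 9.4 kg.
Tool frame: the origin (TCP) lies between the finger pads; the fingertips stand r.nose_length ahead of it and the grasp point (between the pads) lies 8 mm behind it (r.nose_length is the distance from the TCP to the fingertips, in m); x points along the fingers, z is the direction in which the jaws open and shut, and the axes are right-handed (so a half turn about x gives the same grasp; the last joint's range is limited). The gripper opens to 85 mm and grips with 20 to 120 N. Pads are 22 mm wide; open, the fingers measure 114 mm over their backs; the gripper's body (76 mm by 85 mm) begins 54 mm behind the grasp point. The pads swing forward as they close: fully open they stand 13 mm farther back than shut.
Start: joints at [1.104, 0.599, -0.003, 1.599, 0.002, 0.943, -0.08], TCP at [0.275, -0.671, 0.242] pointing down, gripper open.
Joint ranges: [-2.57, 2.57], [-0.35, 1.97], [-1.29, 1.29], [0.11, 2.56], [-1.05, 4.19], [0.11, 1.86], [-2.63, 2.63]. Speed limits (rad/s): [2.22, 2.22, 3.01, 3.01, 3.14, 3.14, 3.14].

## Interface

Orientations are given as a unit quaternion [w, x, y, z].
In Python, from workcell import r, optics, workorder gives the robot as it stands.
- The arm moves only by the tool drive_tool, never from a script. Its argument "plan" is one flat list of numbers, 7 for each row, row after row: the shift along the tool's x, y, z in m, then the turn, a rotation vector about the tool's x, y, z in rad, then the finger opening in m, from 0 to 0.0854. In form: [x, y, z, ax, ay, az, grip, x, y, z, ax, ay, az, grip, ...]. A call has 1 to 12 rows; each row is the pose to reach, as a shift and turn from the pose commanded when the call began, along the tool's axes at that moment; what a row does not reach only later rows make up. A row lasts 1/12 s, in which the tool goes at most 41.7 mm and 7.16 degrees, less where a joint would pass 70% of its speed; a pose out of reach is approached as far as the arm can. A call with a gripper value outside its range is refused whole. The fingers move at their own pace and stop on an object; "squeeze" is the grip in N (left out, the last holds). Time passes only in rows, so rows that repeat a pose let the fingers close. It gives the time, the measured TCP pose, the force and the opening at its end, in the units of the state.
- r.sense(): the state, without advancing time (a new reading comes with each control period).
- optics.capture(name): name is "scene" or "side" or "wrist"; returns the picture (384x512x3 uint8, blue, green, red); there is no depth.
- optics.camera_info(name): a dict with "fovy" (degrees; the focal length in pixels is half the picture's height over the tangent of half this angle, whatever the lens; pixels are square), "cx", "cy" (the principal point, pixels), "k1" (the pictures are not rectified: a ray, as slopes to the right and down, at radius r is drawn at 1 + k1 r^2 times it, then the intrinsics apply), "origin" and "rotation" of the camera in the world; the wrist camera has in their place "T_tool_cam" (4x4, takes a point from camera to tool coordinates, whose origin is the TCP and whose axes are the tool frame's). Camera axes: x right, y down, z forward; pixel columns grow to the right and rows downward; lengths in m; the calibration is good to about 2 mm. A picture is of the moment at which its call begins: read the wrist's pose just before it. camera_info takes no time and is no camera call.
- workorder.finish_job(): hands the job in, once; it reports no verdict.
Trained networks look in the newest picture that a camera, given by its name, has taken for a name from the list of things; names that differ only in an ending like _2 or _b are one class to them, and where a whole thing is asked for, a point or a joint stands for the part that bears it (a point fixed in the world has none). Each returns a list of dicts, best first, with "conf" (0 to 1); they miss things now and then, are a little off and sometimes report something else, mostly with a low value. They report only what shows in the picture. A call takes as long as a camera call. They do not tell look-alikes from the thing itself.
- optics.boxes_of(camera, thing): "extent" ([centre column, centre row, width, height] in pixels, round what is visible of it).
- optics.outline_of(camera, thing): "region" (384x512 bool, what is visible of it) and "extent" ([centre column, centre row, width, height] in pixels, round what is visible of it).
- optics.mark_of(camera, thing): "position" ([column, row] in pixels: a listed point, or the origin of a listed thing).
The state is a dict: "t": time; "qpos": joint angles; "qvel": joint speeds; "joint_torque": joint torques, N m; "eef_pos": TCP position; "orientation": TCP orientation; "force": force on the tool from outside, world axes, zero at the start; "wrist_torque": the same for the moment, N m; "width": opening from 0.0 (shut) to 1.0 (fully open).
Only numpy, scipy, OpenCV 4.12 (cv2) and the standard library are available. Lean on these libraries where they do the work, as an engineer would, in place of code of your own. Each camera call takes 0.05 s, during which the arm holds its last target.

## Working session

There is one attempt and no reset: what is moved stays moved. The work goes in short steps, Python scripts to look and compute and a tool call to move; the robot and the scene stay as the last step left them, time stands still between calls to the robot, and variables do not carry over. Pictures are saved under pics/ and viewed, and the job is handed in when it is done.

Besides the shell and the picture viewer there is one more tool, called after ">>>" as a command line: name --argument value ..., lists and objects as JSON in quotes. drive_tool: Moves the arm, as the interface text tells. Its arguments: {"type":"object","properties":{"plan":{"type":"array"},"squeeze":{"type":"number"}},"required":["plan"]}

```bash
ls -la; mkdir -p pics; python3 - <<'E'
from workcell import r, optics, workorder
import cv2
print(r.sense(), r.nose_length)
for n in ["scene","side","wrist"]:
    im=optics.capture(n); cv2.imwrite(f"pics/{n}0.png",im)
    print(n,optics.camera_info(n))
E
```

```text
total 12
drwxr-xr-x  3 agent agent 4096 Dec  7 05:10 .
drwxr-xr-x 23 root  root  4096 Dec  7 05:10 ..
drwxr-xr-x  2 agent agent 4096 Dec  7 05:10 pics
{'t': 0.0, 'qpos': array([ 1.10428585,  0.60015038, -0.00256935,  1.60017323,  0.00179038,
        0.94288872, -0.07980486]), 'qvel': array([-0.0004819 , -0.001288  ,  0.00134745,  0.00091651,  0.00029535,
       -0.00088244,  0.00039663]), 'joint_torque': array([-2.00670879e-04, -7.76435351e+01,  1.56461611e+00, -2.58001238e+01,
        1.22651324e-02,  8.89873219e-03,  4.79501921e-06]), 'eef_pos': array([ 0.27532936, -0.67016819,  0.24138284]), 'orientation': array([ 0.58688511,  0.39395634,  0.58788151, -0.39339498]), 'force': array([ 0.59501244,  0.06485532, -0.3586587 ]), 'wrist_torque': array([ 4.27418600e-02, -6.37087081e-05, -9.40326525e-03]), 'width': 0.9985274377537176} 0.011
scene {'fovy': 47.698826767369084, 'cx': 254.76227056964757, 'cy': 197.40502505627842, 'k1': 0.0277196039670672, 'origin': array([ 1.02800809, -0.99878046,  1.04049773]), 'rotation': array([-0.41086871,  0.88147669,  0.20681531, -0.10683244])}
side {'fovy': 52.454542282272634, 'cx': 257.2797274836598, 'cy': 193.91835018229037, 'k1': 0.026663216873751408, 'origin': array([ 0.41671058, -0.79982363,  0.99544846]), 'rotation': array([-0.3535083 ,  0.93446516, -0.03860635,  0.01778457])}
wrist {'fovy': 61.00388390956617, 'cx': 255.23485176256233, 'cy': 193.3722880557701, 'k1': 0.012003480618588972, 'T_tool_cam': array([[-3.37250572e-04, -3.25750828e-01,  9.45455596e-01,
        -1.31305802e-01],
       [ 3.53994850e-04, -9.45455629e-01, -3.25750714e-01,
         8.41641461e-02],
       [ 9.99999880e-01,  2.24826798e-04,  4.34169567e-04,
        -8.76077923e-05],
       [ 0.00000000e+00,  0.00000000e+00,  0.00000000e+00,
         1.00000000e+00]])}
```

View pics/scene0.png

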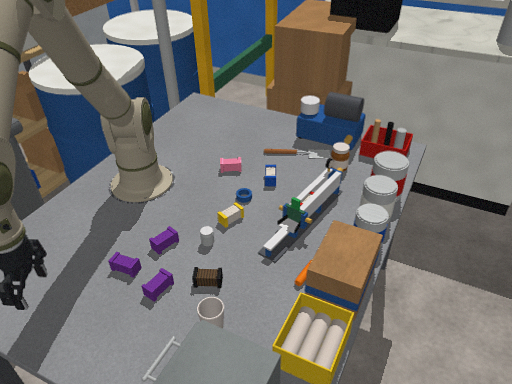

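View pics/side0.png

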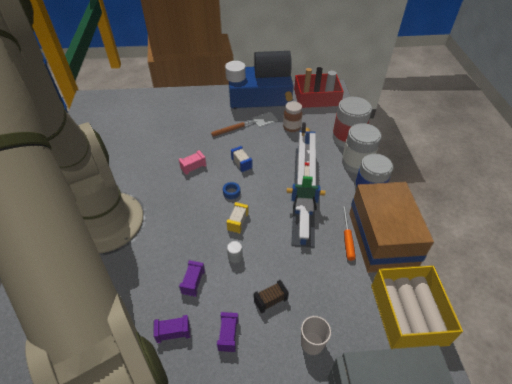

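View pics/wrist0.png

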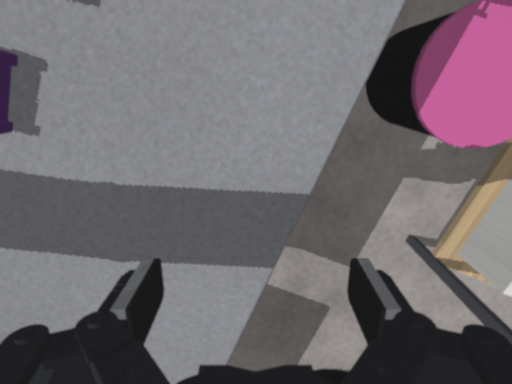

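```bash
cat > h.py <<'E'
import numpy as np, cv2
from scipy.spatial.transform import Rotation as R
from workcell import r, optics, workorder
def Rq(q): return R.from_quat([q[1],q[2],q[3],q[0]])
def cam(name, st=None):
    ci=optics.camera_info(name)
    if name=='wrist':
        st=st or r.sense()
        T=np.eye(4);T[:3,:3]=Rq(st['orientation']).as_matrix();T[:3,3]=st['eef_pos']
        T=T@np.array(ci['T_tool_cam']); return ci,T[:3,3],T[:3,:3]
    q=ci['rotation']; return ci,np.array(ci['origin']),Rq(q).as_matrix()
def ray(name,px,st=None):
    ci,o,M=cam(name,st); f=192/np.tan(np.radians(ci['fovy']/2))
    d=np.array([(px[0]-ci['cx'])/f,(px[1]-ci['cy'])/f]); u=d.copy()
    for _ in range(20): u=d/(1+ci['k1']*(u@u))
    v=M@np.array([u[0],u[1],1]); return o,v/np.linalg.norm(v)
def proj(name,P,st=None):
    ci,o,M=cam(name,st); f=192/np.tan(np.radians(ci['fovy']/2))
    c=M.T@(np.array(P)-o); u=c[:2]/c[2]; u=u*(1+ci['k1']*(u@u)); return u*f+[ci['cx'],ci['cy']]
def atz(name,px,z,st=None):
    o,v=ray(name,px,st); return o+v*(z-o[2])/v[2]
def tri(a,b):
    (o1,v1),(o2,v2)=a,b
    A=np.stack([v1,-v2],1); s=np.linalg.lstsq(A,o2-o1,rcond=None)[0]
    p,q=o1+s[0]*v1,o2+s[1]*v2; return (p+q)/2,np.linalg.norm(p-q)
E
python3 - <<'E'
from h import *
np.set_printoptions(precision=4,suppress=True)
Z=dict(mouth=.069,rail=.045,gate_tab=None,yellow_c=.022,blue_c=.022,used_c=.022,tape_c=.012,tin_c=.0275,red_c=.067,manifold=0,cup_c=.0425,scraper_grip=None,driver_grip=None,jar_c=.05)
for c in ["scene","side"]: optics.capture(c)
for t,z in Z.items():
    m={c:optics.mark_of(c,t) for c in ["scene","side"]}
    for c in m:
        for k in m[c][:4]:
            print(t,c,np.round(k['position'],1),round(k['conf'],2),atz(c,k['position'],z) if z is not None else '')
    if m['scene'] and m['side']: print('   tri',*tri(ray('scene',m['scene'][0]['position']),ray('side',m['side'][0]['position'])))
print(r.sense()['t'])
E
```

```text
mouth scene [295.3 208.1] 0.77 [0.6332 0.0433 0.069 ]
mouth scene [242.2 194.5] 0.66 [0.4365 0.0295 0.069 ]
mouth side [300.4 191.6] 0.58 [0.6295 0.0141 0.069 ]
   tri [0.6336 0.0285 0.0685] 0.021495066512727937
rail scene [275.5 235.2] 0.71 [ 0.6175 -0.0817  0.045 ]
rail side [306.8 220.2] 0.64 [ 0.636  -0.0831  0.045 ]
rail side [230.4 126.6] 0.21 [0.4199 0.3876 0.045 ]
   tri [ 0.6291 -0.106   0.0732] 0.0025811181427728997
gate_tab scene [290.1 204.7] 0.69 
gate_tab side [305.7 180.9] 0.87 
gate_tab side [354.  237.7] 0.61 
gate_tab side [233.8 191.6] 0.22 
   tri [ 0.6363 -0.0065  0.1311] 0.012066287557355358
yellow_c scene [229.8 216. ] 0.88 [ 0.4247 -0.0439  0.022 ]
yellow_c scene [163.3 242.2] 0.85 [ 0.291  -0.2499  0.022 ]
yellow_c scene [230.6 163.1] 0.81 [0.2705 0.236  0.022 ]
yellow_c scene [157.5 289.8] 0.71 [ 0.3919 -0.4162  0.022 ]
yellow_c side [197.4 280.5] 0.82 [ 0.3023 -0.2501  0.022 ]
yellow_c side [240.  224.7] 0.79 [ 0.4309 -0.0666  0.022 ]
yellow_c side [231.6 336.6] 0.71 [ 0.3906 -0.4145  0.022 ]
yellow_c side [228.  331.6] 0.69 [ 0.382  -0.4011  0.022 ]
   tri
[... 1503 characters left out ...]
5918 -0.4296  0.0425]
cup_c side [312.2 336. ] 0.58 [ 0.5889 -0.4374  0.0425]
cup_c side [236.4 219.1] 0.21 [ 0.4207 -0.0596  0.0425]
   tri [ 0.5906 -0.4328  0.0407] 0.0076612367277854474
scraper_grip scene [287.1 149.9] 0.64 
scraper_grip side [232.6 124.5] 0.57 
scraper_grip side [305.9 180.3] 0.32 
   tri [0.4292 0.4464 0.0062] 0.0027765345865430257
driver_grip scene [305.6 272.4] 0.43 
driver_grip side [350.6 240.2] 0.57 
   tri [ 0.7573 -0.1593  0.0236] 0.011602457503191187
jar_c scene [341.1 159.8] 0.96 [0.6756 0.4092 0.05  ]
jar_c side [292.9 114.9] 0.95 [0.6682 0.4347 0.05  ]
jar_c side [233.  191.1] 0.55 [0.4153 0.0504 0.05  ]
   tri [0.6695 0.4408 0.0364] 0.014245412673374779
1.65
```

```bash
python3 - <<'E'
from h import *
a=cv2.imread('pics/scene0.png')[150:270,200:360]; b=cv2.imread('pics/side0.png')[90:260,210:340]
cv2.imwrite('pics/zs.png',cv2.resize(a,None,fx=5,fy=5,interpolation=cv2.INTER_CUBIC))
cv2.imwrite('pics/zd.png',cv2.resize(b,None,fx=3.5,fy=3.5,interpolation=cv2.INTER_CUBIC))
E
```

```text
(no output)
```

View pics/zs.png

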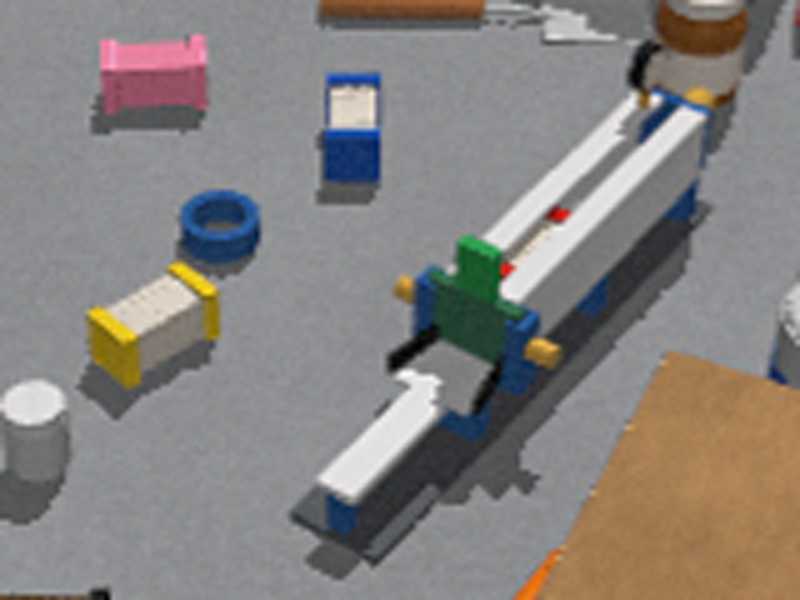

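View pics/zd.png

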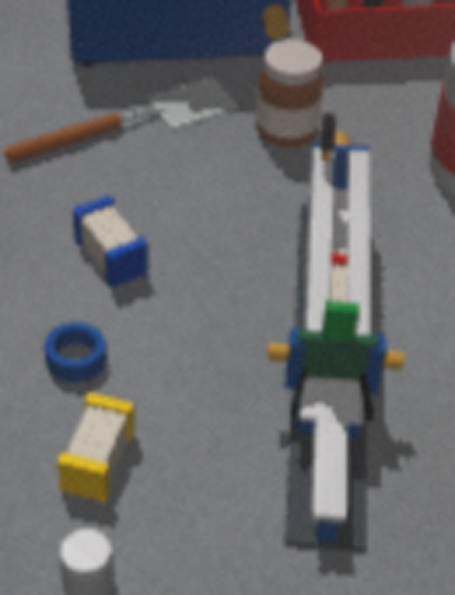

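```bash
python3 - <<'E'
from h import *
np.set_printoptions(precision=4,suppress=True)
for n,s,d,z in [('railend',(268,248),(304.3,238),.045),('tubeend',(334,170),(307,132.3),.097),('tabtop',(296,198.7),(307.4,177.5),.137)]:
    print(n,atz('scene',s,z),atz('side',d,z),*tri(ray('scene',s),ray('side',d)))
st=r.sense(); print(Rq(st['orientation']).as_matrix())
E
```

```text
railend [ 0.6202 -0.1436  0.045 ] [ 0.6174 -0.1482  0.045 ] [ 0.6189 -0.1434  0.0416] 0.004173290638733087
tubeend [0.6896 0.2693 0.097 ] [0.6914 0.2693 0.097 ] [0.6905 0.2659 0.0997] 0.0002751017419259097
tabtop [0.645  0.0139 0.137 ] [0.6443 0.0099 0.137 ] [0.645  0.0123 0.1365] 0.002908700015276437
[[-0.0001  0.925   0.38  ]
 [ 0.      0.38   -0.925 ]
 [-1.     -0.0001 -0.    ]]
```

>>> drive_tool --plan '[-0.02, 0.2, -0.18, -0.35, 0, 0, 0.085, -0.04, 0.3, -0.26, -0.5, 0, 0, 0.085, -0.08, 0.4, -0.35, -0.7, 0, 0, 0.085, -0.08, 0.585, -0.516, -1.0105, 0, 0, 0.085, -0.08, 0.585, -0.516, -1.0105, 0, 0, 0.085, -0.08, 0.585, -0.516, -1.0105, 0, 0, 0.085, -0.08, 0.585, -0.516, -1.0105, 0, 0, 0.085, -0.08, 0.585, -0.516, -1.0105, 0, 0, 0.085, -0.08, 0.585, -0.516, -1.0105, 0, 0, 0.085, -0.08, 0.585, -0.516, -1.0105, 0, 0, 0.085, -0.08, 0.585, -0.516, -1.0105, 0, 0, 0.085, -0.08, 0.585, -0.516, -1.0105, 0, 0, 0.085]'

```text
t: 2.65
eef_pos: [0.496, -0.223, 0.2943]
orientation: [0.705, 0.06, 0.704, -0.06]
force: [1.5, 0.1, 0.0]
width: 0.998
```

```bash
cat >> h.py <<'E'
np.set_printoptions(precision=4,suppress=True)
def Rt(psi, tilt=0):
    # tool x down, tool y along (cos psi, sin psi)
    y=np.array([np.cos(psi),np.sin(psi),0]); x=np.array([0,0,-1.]); z=np.cross(x,y)
    return np.stack([x,y,z],1)
def goto(P,psi,st=None):
    st=st or r.sense(); M=Rq(st['orientation'])
    d=M.inv().apply(np.array(P)-st['eef_pos']); w=(M.inv()*R.from_matrix(Rt(psi))).as_rotvec()
    print('shift',d,'turn',w,'rows',round(np.linalg.norm(d)/.0417,1))
E
python3 - <<'E'
from h import *
goto([.62,.03,.32],np.radians(80.2))
E
```

```text
shift [-0.0257  0.2704  0.0792] turn [0.0001 0.0005 0.0003] rows 6.8
```

>>> drive_tool --plan '[-0.0257, 0.27, 0.079, 0, 0, 0, 0.085, -0.0257, 0.27, 0.079, 0, 0, 0, 0.085, -0.0257, 0.27, 0.079, 0, 0, 0, 0.085, -0.0257, 0.27, 0.079, 0, 0, 0, 0.085, -0.0257, 0.27, 0.079, 0, 0, 0, 0.085, -0.0257, 0.27, 0.079, 0, 0, 0, 0.085, -0.0257, 0.27, 0.079, 0, 0, 0, 0.085, -0.0257, 0.27, 0.079, 0, 0, 0, 0.085, -0.0257, 0.27, 0.079, 0, 0, 0, 0.085]'

```text
t: 3.4
eef_pos: [0.6196, 0.0304, 0.3194]
orientation: [0.705, 0.059, 0.705, -0.059]
force: [-0.2, -1.3, 0.2]
width: 0.993
```

```bash
python3 - <<'E'
from h import *
st=r.sense(); im=optics.capture('wrist'); cv2.imwrite('pics/w1.png',im); print(st['eef_pos'],st['t'])
for t in ['gate_tab','mouth','rail','yellow_c','blue_c','tape_c']:
    for k in optics.mark_of('wrist',t)[:3]: print(t,k['position'],round(k['conf'],2))
import pickle; pickle.dump(st,open('st1.pkl','wb'))
E
```

```text
[0.6196 0.0304 0.3194] 3.4
gate_tab [275.7, 179.9] 0.76
mouth [275.7, 159.5] 0.82
rail [274.6, 230.2] 0.68
rail [89.8, 126.3] 0.53
yellow_c [129.8, 210.1] 0.96
yellow_c [126.0, 213.6] 0.87
yellow_c [89.5, 331.3] 0.71
blue_c [93.4, 5.8] 0.7
blue_c [218.1, 359.9] 0.25
tape_c [89.4, 127.8] 0.77
tape_c [273.3, 100.3] 0.28
```

View pics/w1.png

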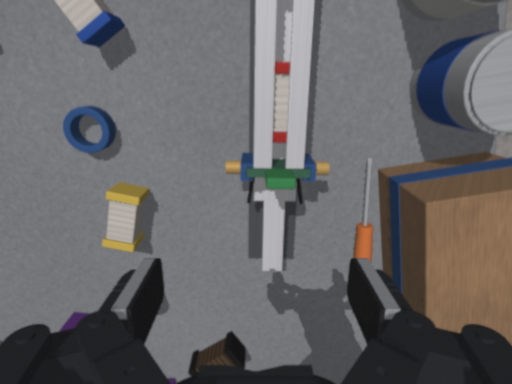

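```bash
python3 - <<'E'
from h import *
im=cv2.imread('pics/w1.png')
cv2.imwrite('pics/w1a.png',cv2.resize(im[120:280,215:345],None,fx=3.7,fy=3.7,interpolation=cv2.INTER_CUBIC))
cv2.imwrite('pics/w1b.png',cv2.resize(im[170:265,85:165],None,fx=6,fy=6,interpolation=cv2.INTER_CUBIC))
E
```

```text
(no output)
```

View pics/w1a.png

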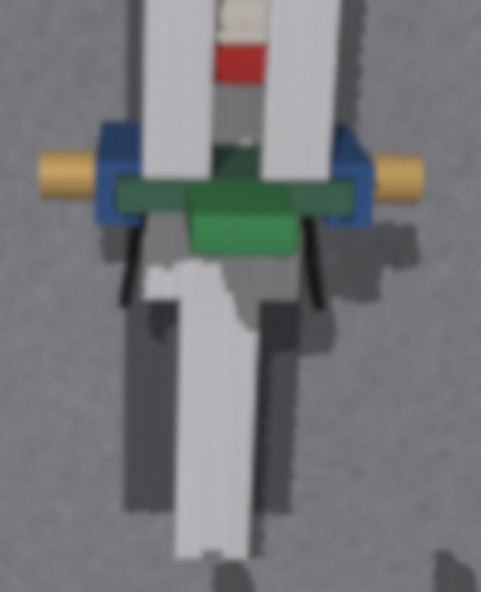

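View pics/w1b.png

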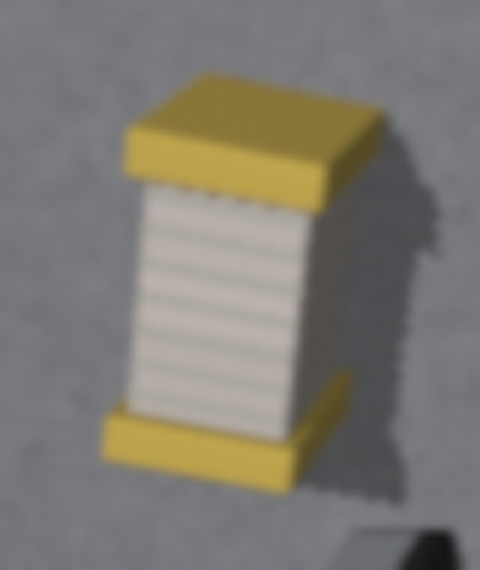

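```bash
python3 - <<'E'
from h import *
import pickle; st=pickle.load(open('st1.pkl','rb'))
A=lambda u,v,z: atz('wrist',(215+u/3.7,120+v/3.7),z,st)
for n,u,v,z in [('tabtop',246,234,.137),('tabL',194,234,.137),('tabR',298,234,.137),('tabBack',246,213,.137),('tabFront',246,254,.137),('mouthL',141,180,.097),('mouthR',329,180,.097),('slotL',213,180,.097),('slotR',263,180,.097),('railendL',175,558,.045),('railendR',249,558,.045)]:
    print(n,A(u,v,z))
# far tube edges: full image
B=lambda u,v,z: atz('wrist',(u,v),z,st)
print('tube far L',B(254.5,3,.097),'R',B(315,3,.097))
Y=lambda u,v,z: atz('wrist',(85+u/6,170+v/6),z,st)
# top faces z=.044
for n,u,v in [('far cap near-L',127,128),('far cap near-R... top',330,163),('farL low',127,176),('farR low',318,212),('nearL',118,410),('nearR',295,440),('nearL2',103,458),('nearR2',290,490)]:
    print(n,Y(u,v,.044))
E
```

```text
tabtop [0.6436 0.0131 0.137 ]
tabL [0.6297 0.0154 0.137 ]
tabR [0.6576 0.0107 0.137 ]
tabBack [0.6445 0.0189 0.137 ]
tabFront [0.6428 0.0074 0.137 ]
mouthL [0.616  0.0225 0.097 ]
mouthR [0.6721 0.013  0.097 ]
slotL [0.6375 0.0188 0.097 ]
slotR [0.6524 0.0163 0.097 ]
railendL [ 0.6011 -0.1419  0.045 ]
railendR [ 0.6294 -0.1466  0.045 ]
tube far L [0.6446 0.1825 0.097 ] R [0.7014 0.1729 0.097 ]
far cap near-L [0.4179 0.0104 0.044 ]
far cap near-R... top [ 0.4593 -0.0048  0.044 ]
farL low [ 0.4144 -0.0003  0.044 ]
farR low [ 0.4534 -0.0155  0.044 ]
nearL [ 0.3945 -0.0551  0.044 ]
nearR [ 0.4324 -0.0694  0.044 ]
nearL2 [ 0.3873 -0.0664  0.044 ]
nearR2 [ 0.4275 -0.0818  0.044 ]
```

```bash
python3 - <<'E'
from h import *
goto([.6442,.0127,.116],np.radians(80.0))
E
```

```text
shift [ 0.2036 -0.0093  0.0273] turn [0.0021 0.     0.0004] rows 4.9
```

>>> drive_tool --plan '[0.03, -0.0093, 0.0273, 0, 0, 0, 0.07, 0.06, -0.0093, 0.0273, 0, 0, 0, 0.07, 0.1, -0.0093, 0.0273, 0, 0, 0, 0.07, 0.14, -0.0093, 0.0273, 0, 0, 0, 0.06, 0.17, -0.0093, 0.0273, 0, 0, 0, 0.06, 0.19, -0.0093, 0.0273, 0, 0, 0, 0.06, 0.2, -0.0093, 0.0273, 0, 0, 0, 0.06, 0.203, -0.0093, 0.0273, 0, 0, 0, 0.06, 0.203, -0.0093, 0.0273, 0, 0, 0, 0.06]'

```text
t: 4.5
eef_pos: [0.6446, 0.0139, 0.1165]
orientation: [0.704, 0.06, 0.705, -0.06]
force: [0.4, 0.3, -0.1]
width: 0.703
```

```bash
python3 - <<'E'
from h import *
st=r.sense(); im=optics.capture('wrist'); cv2.imwrite('pics/w2.png',im); 
cv2.imwrite('pics/s2.png',cv2.resize(optics.capture('side')[130:260,230:390],None,fx=4.5,fy=4.5,interpolation=cv2.INTER_CUBIC))
goto([.6442,.0127,.116],np.radians(80.0))
E
```

```text
shift [ 0.002  -0.0016 -0.0009] turn [ 0.0037  0.0021 -0.0005] rows 0.1
```

View pics/w2.png

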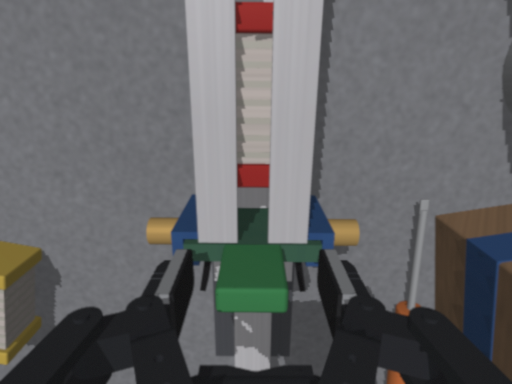

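View pics/s2.png

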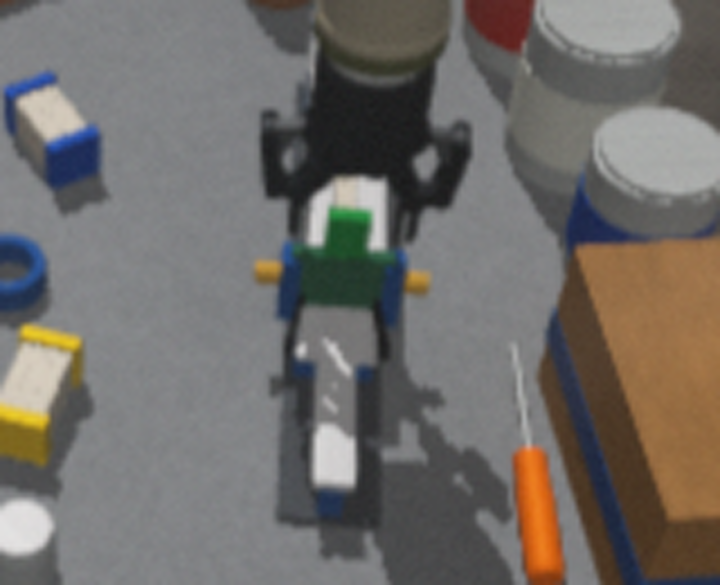

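>>> drive_tool --plan '[0.001, -0.0015, -0.001, 0, 0, 0, 0.06, 0.001, -0.0015, -0.001, 0, 0, 0, 0.02, 0.001, -0.0015, -0.001, 0, 0, 0, 0.02, 0.001, -0.0015, -0.001, 0, 0, 0, 0.02, 0.001, -0.0015, -0.001, 0, 0, 0, 0.02, 0.001, -0.0015, -0.001, 0, 0, 0, 0.02, 0.001, -0.0015, -0.001, 0, 0, 0, 0.02]' --squeeze 70

```text
t: 5.18
eef_pos: [0.6436, 0.0128, 0.1164]
orientation: [0.705, 0.06, 0.704, -0.06]
force: [-2.4, -0.3, 6.8]
width: 0.339
```

>>> drive_tool --plan '[-0.004, -0.0015, -0.001, 0, 0, 0, 0.02, -0.008, -0.0015, -0.001, 0, 0, 0, 0.02, -0.012, -0.0015, -0.001, 0, 0, 0, 0.02, -0.018, -0.0015, -0.001, 0, 0, 0, 0.02, -0.026, -0.0015, -0.001, 0, 0, 0, 0.02, -0.036, -0.0015, -0.001, 0, 0, 0, 0.02, -0.048, -0.0015, -0.001, 0, 0, 0, 0.02, -0.06, -0.0015, -0.001, 0, 0, 0, 0.02, -0.075, -0.0015, -0.001, 0, 0, 0, 0.02, -0.085, -0.0015, -0.001, 0, 0, 0, 0.02, -0.09, -0.0015, -0.001, 0, 0, 0, 0.02, -0.09, -0.0015, -0.001, 0, 0, 0, 0.02]'

```text
t: 6.18
eef_pos: [0.6424, 0.0114, 0.2073]
orientation: [0.705, 0.06, 0.704, -0.06]
force: [0.7, 0.3, -1.3]
width: 0.34
```

```bash
python3 - <<'E'
from h import *
st=r.sense(); im=optics.capture('wrist'); cv2.imwrite('pics/w3.png',im); print(st['force'],st['width'])
cv2.imwrite('pics/s3.png',optics.capture('side'))
E
```

```text
[ 0.7454  0.2522 -1.2764] 0.3397641390885605
```

View pics/w3.png

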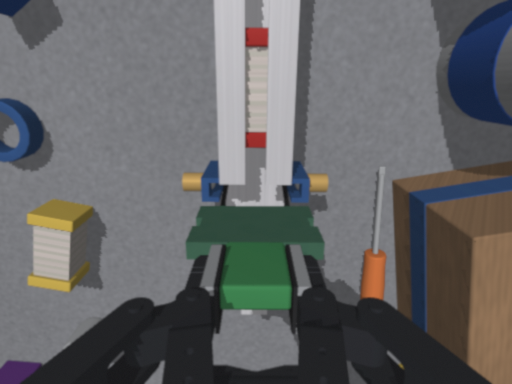

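View pics/s3.png

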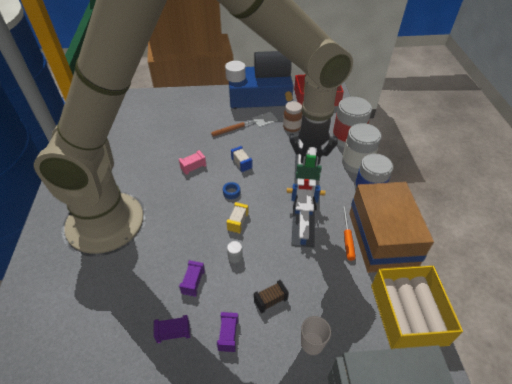

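```bash
python3 - <<'E'
from h import *
im=cv2.imread('pics/s3.png'); sc=cv2.imread('pics/scene0.png')
for p in [(.655,-.30,0)]:
  for c,i in (('side',im),('scene',sc)):
    q=proj(c,p); print(q); cv2.circle(i,tuple(int(v) for v in q),3,(0,0,255),-1)
    pts=np.array([proj(c,(p[0]+.112*np.cos(a),p[1]+.112*np.sin(a),0)) for a in np.linspace(0,6.28,40)]).astype(int); cv2.polylines(i,[pts],True,(0,255,255),1)
cv2.imwrite('pics/pl.png',np.hstack([im[150:,200:450],sc[150:,150:400]]))
goto([.655,-.30,.18],np.radians(80.0)); goto([.655,-.30,.0735],np.radians(80.0))
E
```

```text
[325.0822 291.2095]
[255.6759 297.517 ]
shift [ 0.0256 -0.3045  0.066 ] turn [ 0.0039 -0.0002  0.0004] rows 7.5
shift [ 0.1321 -0.3045  0.066 ] turn [ 0.0039 -0.0002  0.0004] rows 8.1
```

View pics/pl.png

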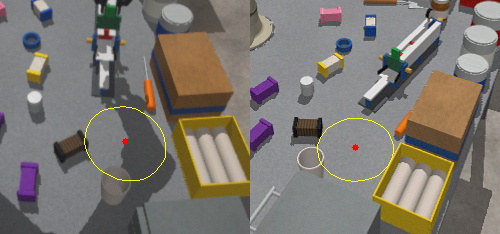

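>>> drive_tool --plan '[0, -0.035, 0.008, 0, 0, 0, 0.02, 0, -0.07, 0.016, 0, 0, 0, 0.02, 0, -0.11, 0.024, 0, 0, 0, 0.02, 0, -0.15, 0.032, 0, 0, 0, 0.02, 0.005, -0.19, 0.04, 0, 0, 0, 0.02, 0.01, -0.23, 0.05, 0, 0, 0, 0.02, 0.02, -0.265, 0.058, 0.002, 0, 0, 0.02, 0.025, -0.29, 0.066, 0.004, 0, 0, 0.02, 0.05, -0.304, 0.066, 0.004, 0, 0, 0.02, 0.08, -0.304, 0.066, 0.004, 0, 0, 0.02, 0.105, -0.304, 0.066, 0.004, 0, 0, 0.02, 0.11, -0.304, 0.066, 0.004, 0, 0, 0.02]'

```text
t: 7.28
eef_pos: [0.6522, -0.2988, 0.0898]
orientation: [0.702, 0.063, 0.707, -0.061]
force: [-0.2, 0.9, -2.3]
width: 0.339
```

```bash
python3 - <<'E'
from h import *
goto([.655,-.30,.0735],np.radians(80.0))
cv2.imwrite('pics/s4.png',cv2.resize(optics.capture('side')[200:330,240:400],None,fx=4.5,fy=4.5,interpolation=cv2.INTER_CUBIC))
E
```

```text
shift [ 0.0163 -0.0007  0.0031] turn [-0.0004 -0.0082 -0.0015] rows 0.4
```

View pics/s4.png

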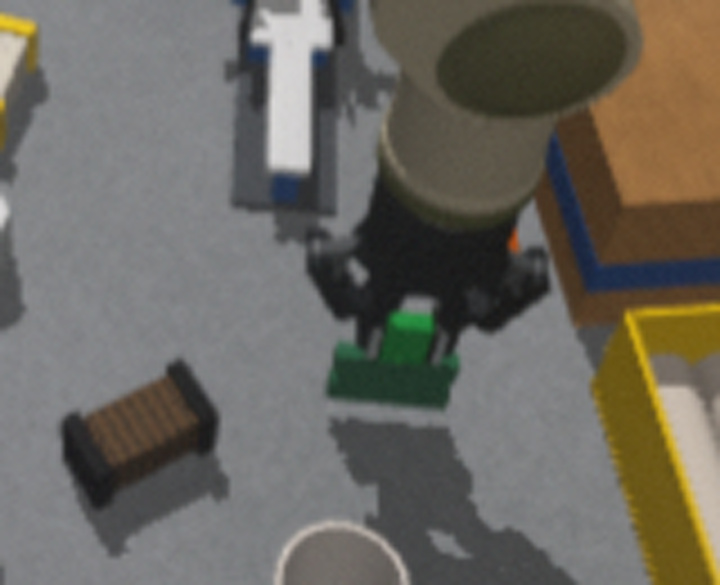

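>>> drive_tool --plan '[0.006, 0, 0.001, 0, 0, 0, 0.02, 0.011, 0, 0.001, 0, 0, 0, 0.02, 0.014, 0, 0.001, 0, 0, 0, 0.02, 0.0155, 0, 0.001, 0, 0, 0, 0.02, 0.017, 0, 0.001, 0, 0, 0, 0.02, 0.018, 0, 0.001, 0, 0, 0, 0.02]'

```text
t: 7.83
eef_pos: [0.6567, -0.2995, 0.0781]
orientation: [0.705, 0.061, 0.704, -0.062]
force: [-0.4, -0.6, -1.7]
width: 0.338
```

>>> drive_tool --plan '[0.002, 0, 0, 0, 0, 0, 0.02, 0.004, 0, 0, 0, 0, 0, 0.02, 0.005, 0, 0, 0, 0, 0, 0.02, 0.006, 0, 0, 0, 0, 0, 0.02, 0.006, 0, 0, 0, 0, 0, 0.02]'

```text
t: 8.25
eef_pos: [0.6565, -0.2994, 0.0717]
orientation: [0.704, 0.062, 0.704, -0.062]
force: [-0.3, -0.4, -0.2]
width: 0.336
```

>>> drive_tool --plan '[0.0006, 0, 0, 0, 0, 0, 0.02, 0.0006, 0, 0, 0, 0, 0, 0.02]'

```text
t: 8.42
eef_pos: [0.6565, -0.2994, 0.0716]
orientation: [0.704, 0.062, 0.704, -0.062]
force: [-2.4, 0.6, 4.8]
width: 0.338
```

Contact on the bench. Release.

>>> drive_tool --plan '[0.0002, 0, 0, 0, 0, 0, 0.036, 0.0002, 0, 0, 0, 0, 0, 0.045, 0.0002, 0, 0, 0, 0, 0, 0.06, 0.0002, 0, 0, 0, 0, 0, 0.06, -0.01, 0, 0, 0, 0, 0, 0.06, -0.03, 0, 0, 0, 0, 0, 0.07, -0.06, 0, 0, 0, 0, 0, 0.07, -0.1, 0, 0, 0, 0, 0, 0.07, -0.13, 0, 0, 0, 0, 0, 0.07]'

```text
t: 9.17
eef_pos: [0.6569, -0.2993, 0.2042]
orientation: [0.705, 0.061, 0.704, -0.062]
force: [1.0, -0.3, 0.3]
width: 0.82
```

```bash
python3 - <<'E'
from h import *
st=r.sense()
cv2.imwrite('pics/w5.png',optics.capture('wrist')); cv2.imwrite('pics/s5.png',optics.capture('side'))
print(st['eef_pos'])
E
```

```text
[ 0.6569 -0.2993  0.2042]
```

View pics/w5.png

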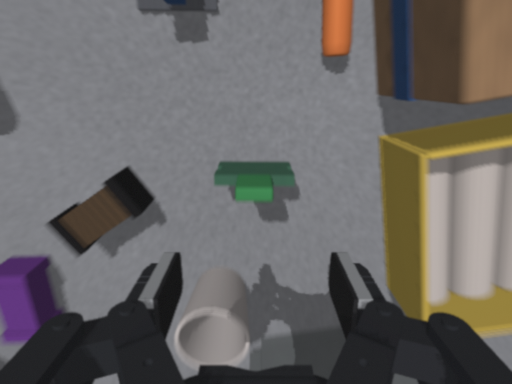

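View pics/s5.png

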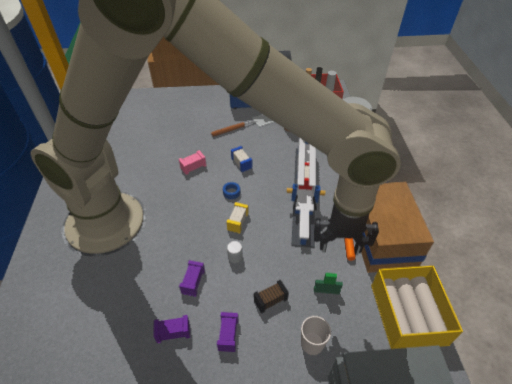

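```bash
python3 - <<'E'
from h import *
goto([.428,-.022,.20],np.radians(68.7))
print(r.sense()['qpos'])
E
```

```text
shift [ 0.0049  0.2336 -0.2762] turn [0.197  0.0096 0.0007] rows 8.7
[ 0.5711  0.6519 -0.3662  1.6231  0.2799  0.9088 -0.0723]
```

>>> drive_tool --plan '[0.005, 0.024, -0.028, 0.02, 0, 0, 0.075, 0.005, 0.05, -0.06, 0.05, 0, 0, 0.075, 0.005, 0.08, -0.09, 0.07, 0, 0, 0.075, 0.005, 0.105, -0.125, 0.1, 0, 0, 0.075, 0.005, 0.13, -0.155, 0.13, 0, 0, 0.075, 0.005, 0.16, -0.185, 0.16, 0, 0, 0.075, 0.005, 0.185, -0.22, 0.18, 0, 0, 0.075, 0.005, 0.21, -0.25, 0.197, 0.005, 0, 0.075, 0.005, 0.23, -0.27, 0.197, 0.009, 0, 0.075, 0.005, 0.2336, -0.2762, 0.197, 0.009, 0, 0.075, 0.005, 0.2336, -0.2762, 0.197, 0.009, 0, 0.075, 0.005, 0.2336, -0.2762, 0.197, 0.009, 0, 0.075]'

```text
t: 10.27
eef_pos: [0.4257, -0.0217, 0.1962]
orientation: [0.692, 0.131, 0.698, -0.13]
force: [0.4, -0.3, -0.3]
width: 0.877
```

```bash
python3 - <<'E'
from h import *
import pickle
st=r.sense();im=optics.capture('wrist'); cv2.imwrite('pics/w6.png',im); pickle.dump(st,open('st6.pkl','wb'))
goto([.428,-.022,.20],np.radians(68.7),st)
print(st['eef_pos'],st['qpos'])
E
```

```text
shift [-0.0038  0.0006  0.0022] turn [ 0.0008 -0.0079  0.0008] rows 0.1
[ 0.4257 -0.0217  0.1962] [ 0.1955  0.3427 -0.3547  2.2841  0.2182  0.5526 -0.6985]
```

View pics/w6.png

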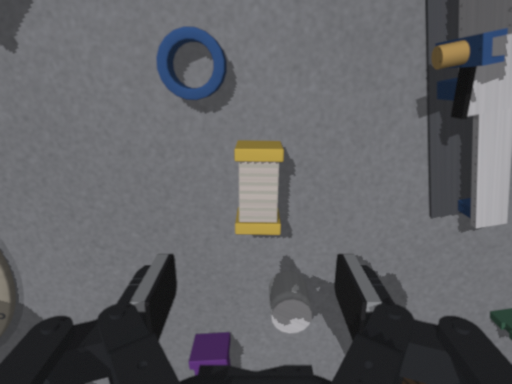

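```bash
python3 - <<'E'
from h import *
im=cv2.imread('pics/w6.png')
cv2.imwrite('pics/w6a.png',cv2.resize(im[130:245,220:300],None,fx=5,fy=5,interpolation=cv2.INTER_CUBIC))
E
```

```text
(no output)
```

View pics/w6a.png

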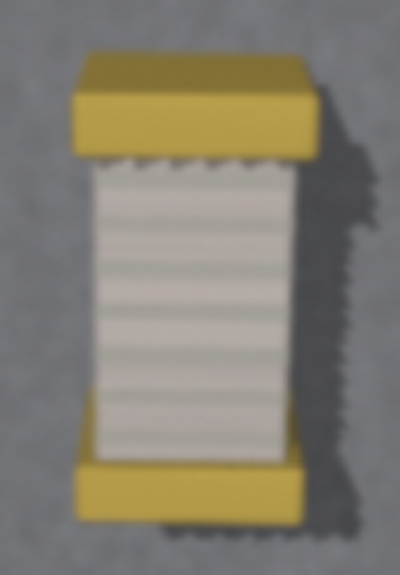

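```bash
python3 - <<'E'
from h import *
import pickle; st=pickle.load(open('st6.pkl','rb'))
Y=lambda u,v: atz('wrist',(220+u/5,130+v/5),.044,st)
a,b,c,d=Y(72,92),Y(319,93),Y(76,524),Y(303,524)
print(a,b,c,d); print([np.linalg.norm(x) for x in (a-b,c-d,a-c,b-d)])
C=(a+b+c+d)/4; print('C',C); v=(a+b-c-d); w=b-a+d-c
print(np.degrees(np.arctan2(v[1],v[0])),90+np.degrees(np.arctan2(w[1],w[0])))
psi=np.radians(69)
P=C+0.008*np.array([np.cos(psi),np.sin(psi),0]); P[2]=.028; goto(P,psi,st)
E
```

```text
[0.4178 0.0114 0.044 ] [ 0.4582 -0.0044  0.044 ] [ 0.3865 -0.0665  0.044 ] [ 0.4272 -0.0822  0.044 ]
[np.float64(0.043379953113655126), np.float64(0.043689511278776745), np.float64(0.08402873313931125), np.float64(0.08375149893414499)]
C [ 0.4224 -0.0354  0.044 ]
68.19734005328516 68.7923009204626
shift [ 0.1682 -0.0058  0.0032] turn [-0.0044 -0.0079  0.0008] rows 4.0
```

>>> drive_tool --plan '[0.03, -0.0058, 0.003, 0, 0, 0, 0.075, 0.06, -0.0058, 0.003, 0, 0, 0, 0.07, 0.09, -0.0058, 0.003, 0, 0, 0, 0.065, 0.12, -0.0058, 0.003, 0, 0, 0, 0.065, 0.14, -0.0058, 0.003, 0, 0, 0, 0.065, 0.155, -0.0058, 0.003, 0, 0, 0, 0.065, 0.16, -0.0058, 0.003, 0, 0, 0, 0.065, 0.16, -0.0058, 0.003, 0, 0, 0, 0.065]' --squeeze 40

```text
t: 10.98
eef_pos: [0.4248, -0.0287, 0.034]
orientation: [0.691, 0.131, 0.699, -0.131]
force: [0.1, -0.3, 0.2]
width: 0.763
```

```bash
python3 - <<'E'
from h import *
st=r.sense();im=optics.capture('wrist'); cv2.imwrite('pics/w7.png',im)
psi=np.radians(68.5)
P=np.array([.4224,-.0354,.028])+0.008*np.array([np.cos(psi),np.sin(psi),0]);goto(P,psi,st); print(st['qpos'])
E
```

```text
shift [0.006  0.0009 0.0003] turn [ 0.0027 -0.0105  0.0025] rows 0.1
[ 0.0255  0.6676 -0.1296  2.4123  0.7959  0.1089 -1.2428]
```

View pics/w7.png

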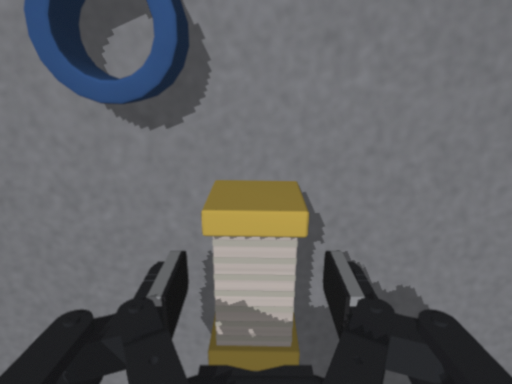

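>>> drive_tool --plan '[0, 0.002, 0.003, 0, 0, 0, 0.06, 0, 0.002, 0.003, 0, 0, 0, 0.03, 0, 0.002, 0.003, 0, 0, 0, 0.03, 0, 0.002, 0.003, 0, 0, 0, 0.03, 0, 0.002, 0.003, 0, 0, 0, 0.03, 0, 0.002, 0.003, 0, 0, 0, 0.03, 0, 0.002, 0.003, 0, 0, 0, 0.03]' --squeeze 50

```text
t: 11.62
eef_pos: [0.4286, -0.027, 0.0367]
orientation: [0.692, 0.131, 0.697, -0.13]
force: [0.3, -1.2, 6.6]
width: 0.404
```

```bash
python3 - <<'E'
from h import *
st=r.sense();im=optics.capture('wrist'); cv2.imwrite('pics/w8.png',im); print(st['qpos'],st['width'],st['eef_pos'])
E
```

```text
[ 0.0309  0.6621 -0.1416  2.4054  0.7792  0.1198 -1.2294] 0.4038066469368762 [ 0.4286 -0.027   0.0367]
```

View pics/w8.png

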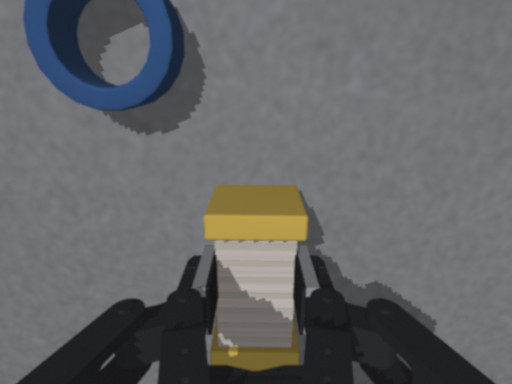

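>>> drive_tool --plan '[-0.005, 0.002, 0.003, 0, 0, 0, 0.03, -0.015, 0.002, 0.003, 0, 0, 0, 0.03, -0.03, 0.002, 0.003, 0, 0, 0, 0.03, -0.05, 0.002, 0.003, 0, 0, 0, 0.03, -0.07, 0.002, 0.003, 0, 0, 0, 0.03, -0.09, 0.002, 0.003, 0, 0, 0, 0.03, -0.11, 0.002, 0.003, 0, 0, 0, 0.03, -0.12, 0.002, 0.003, 0, 0, 0, 0.03, -0.12, 0.002, 0.003, 0, 0, 0, 0.03]'

```text
t: 12.42
eef_pos: [0.4331, -0.0264, 0.158]
orientation: [0.693, 0.131, 0.697, -0.13]
force: [-0.3, -0.5, -0.5]
width: 0.406
```

```bash
python3 - <<'E'
from h import *
import pickle
st=r.sense();im=optics.capture('wrist'); cv2.imwrite('pics/w9.png',im); print(st['qpos'],st['width'],st['eef_pos'])
cv2.imwrite('pics/s9.png',cv2.resize(optics.capture('side')[130:290,180:380],None,fx=4,fy=4,interpolation=cv2.INTER_CUBIC))
psi=np.radians(80); a=np.array([np.cos(psi),np.sin(psi),0]); M=np.array([.6448,.0177,0])
goto(M-.105*a+[0,0,.135],psi,st)
E
```

```text
[ 0.3515  0.4499 -0.5644  2.299   0.4883  0.5111 -0.9738] 0.40553518217258666 [ 0.4331 -0.0264  0.158 ]
shift [0.0219 0.0151 0.2019] turn [-0.1978 -0.0055 -0.001 ] rows 4.9
```

View pics/w9.png

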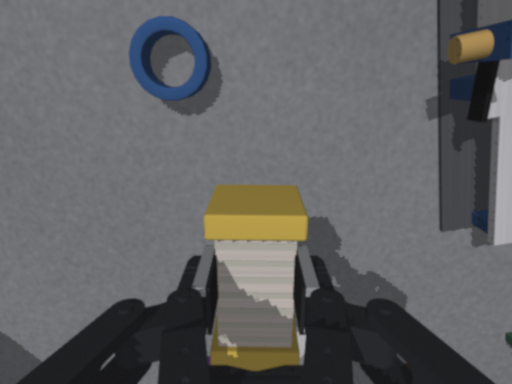

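View pics/s9.png

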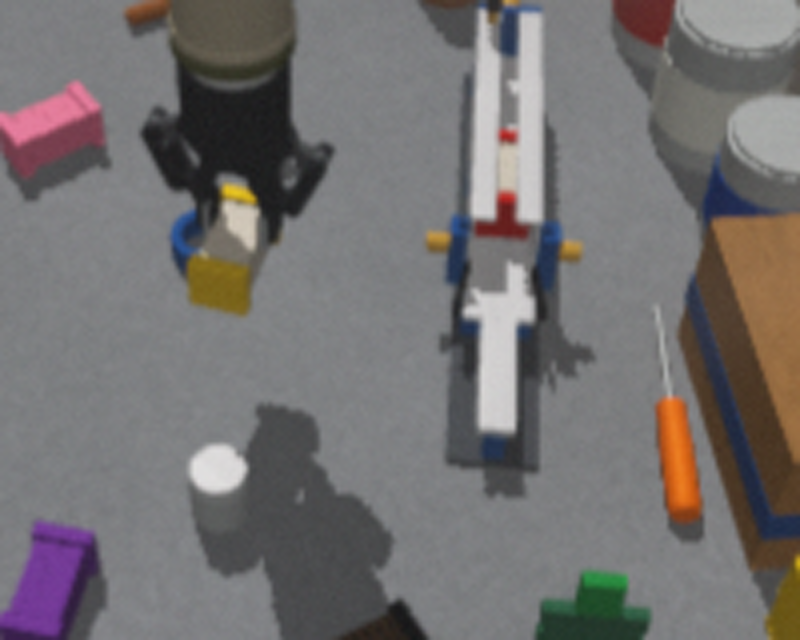

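```bash
python3 - <<'E'
from h import *
psi=np.radians(80); a=np.array([np.cos(psi),np.sin(psi),0]); M=np.array([.6446,.0178,0])
goto(M-.092*a+[0,0,.125],psi)
E
```

```text
shift [0.0294 0.0283 0.1999] turn [-0.1976 -0.0081 -0.0002] rows 4.9
```

>>> drive_tool --plan '[0, 0.005, 0.03, -0.03, 0, 0, 0.03, 0, 0.01, 0.06, -0.06, 0, 0, 0.03, 0, 0.015, 0.095, -0.1, 0, 0, 0.03, 0, 0.02, 0.13, -0.14, 0, 0, 0.03, 0.01, 0.025, 0.16, -0.17, -0.004, 0, 0.03, 0.02, 0.0283, 0.185, -0.195, -0.008, 0, 0.03, 0.029, 0.0283, 0.2, -0.1975, -0.008, 0, 0.03, 0.029, 0.0283, 0.2, -0.1975, -0.008, 0, 0.03, 0.029, 0.0283, 0.2, -0.1975, -0.008, 0, 0.03]'

```text
t: 13.27
eef_pos: [0.6278, -0.0721, 0.1227]
orientation: [0.703, 0.062, 0.706, -0.061]
force: [-0.6, 0.3, -2.0]
width: 0.406
```

```bash
python3 - <<'E'
from h import *
psi=np.radians(80); a=np.array([np.cos(psi),np.sin(psi),0]); M=np.array([.6446,.0178,0])
st=r.sense()
im=optics.capture('wrist'); cv2.imwrite('pics/w10.png',im); print(st['eef_pos'],st['width'])
cv2.imwrite('pics/s10.png',cv2.resize(optics.capture('side')[130:290,230:400],None,fx=4,fy=4,interpolation=cv2.INTER_CUBIC))
goto(M-.092*a+[0,0,.0825],psi)
E
```

```text
[ 0.6278 -0.0721  0.1227] 0.4063900609524669
shift [ 0.0418 -0.0009  0.0015] turn [ 0.0015 -0.0031  0.0001] rows 1.0
```

View pics/w10.png

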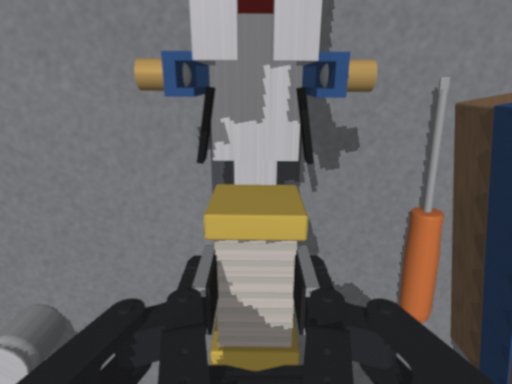

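View pics/s10.png

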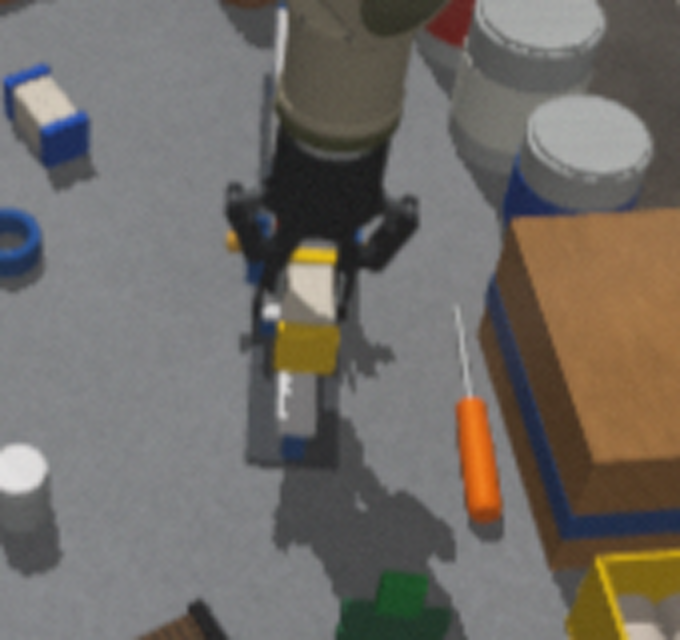

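>>> drive_tool --plan '[0.015, -0.001, 0.0005, 0.001, 0, 0, 0.03, 0.028, -0.001, 0.0005, 0.001, 0, 0, 0.03, 0.034, -0.001, 0.0005, 0.001, 0, 0, 0.03, 0.037, -0.001, 0.0005, 0.001, 0, 0, 0.03, 0.039, -0.001, 0.0005, 0.001, 0, 0, 0.03, 0.0405, -0.001, 0.0005, 0.001, 0, 0, 0.03, 0.0405, -0.001, 0.0005, 0.001, 0, 0, 0.03]'

```text
t: 13.95
eef_pos: [0.6291, -0.0734, 0.0846]
orientation: [0.704, 0.062, 0.705, -0.062]
force: [0.8, -0.2, -1.3]
width: 0.405
```

>>> drive_tool --plan '[0.0015, 0, 0, 0, 0, 0, 0.03, 0.002, 0.008, 0, 0, 0, 0, 0.03, 0.002, 0.018, 0, 0, 0, 0, 0.03, 0.002, 0.028, 0, 0, 0, 0, 0.03, 0.002, 0.037, 0, 0, 0, 0, 0.03, 0.002, 0.044, 0, 0, 0, 0, 0.03, 0.002, 0.046, 0, 0, 0, 0, 0.03, 0.002, 0.046, 0, 0, 0, 0, 0.03]'

```text
t: 14.62
eef_pos: [0.6372, -0.0268, 0.0826]
orientation: [0.704, 0.061, 0.705, -0.061]
force: [-0.0, -0.0, -2.3]
width: 0.404
```

```bash
python3 - <<'E'
from h import *
psi=np.radians(80); a=np.array([np.cos(psi),np.sin(psi),0]); M=np.array([.6446,.0178,0])
st=r.sense()
im=optics.capture('wrist'); cv2.imwrite('pics/w11.png',im); print(st['eef_pos'],st['width'])
goto(M-.030*a+[0,0,.0825],psi)
E
```

```text
[ 0.6372 -0.0268  0.0826] 0.40354995014041245
shift [ 0.      0.0162 -0.0005] turn [ 0.0003 -0.0011  0.0002] rows 0.4
```

View pics/w11.png

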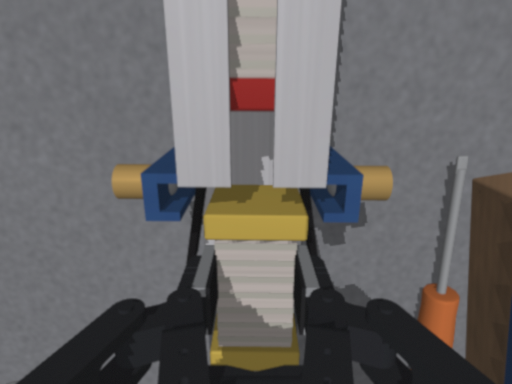

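>>> drive_tool --plan '[0, 0.006, -0.0005, 0, 0, 0, 0.03, 0, 0.012, -0.0005, 0, 0, 0, 0.03, 0, 0.016, -0.0005, 0, 0, 0, 0.03, 0, 0.016, -0.0005, 0, 0, 0, 0.03]'

```text
t: 15.0
eef_pos: [0.6396, -0.0108, 0.0827]
orientation: [0.704, 0.062, 0.705, -0.061]
force: [-0.2, 0.4, -0.7]
width: 0.409
```

```bash
python3 - <<'E'
from h import *
st=r.sense()
im=optics.capture('wrist'); cv2.imwrite('pics/w12.png',im); print(st['eef_pos'],st['width'])
E
```

```text
[ 0.6396 -0.0108  0.0827] 0.40851100648458355
```

View pics/w12.png

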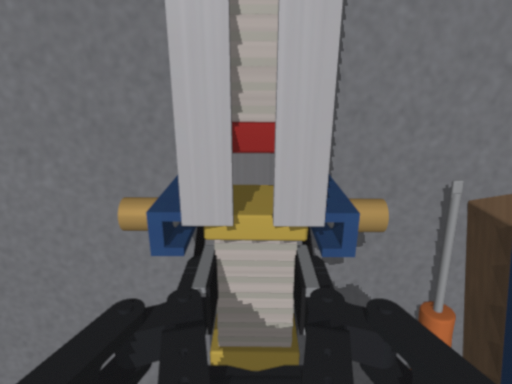

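>>> drive_tool --plan '[0.0008, 0, 0, 0, 0, 0, 0.03, 0.0008, 0, 0, 0, 0, 0, 0.06, 0.0008, 0, 0, 0, 0, 0, 0.06, 0.0008, 0, 0, 0, 0, 0, 0.06, -0.02, 0, 0, 0, 0, 0, 0.06, -0.045, 0, 0, 0, 0, 0, 0.06, -0.045, -0.03, 0, 0, 0, 0, 0.03, -0.045, -0.06, 0, 0, 0, 0, 0, -0.045, -0.08, 0, 0, 0, 0, 0, -0.04, -0.08, 0, 0, 0, 0, 0, -0.02, -0.08, 0, 0, 0, 0, 0, -0.01, -0.08, 0, 0, 0, 0, 0]'

```text
t: 16.05
eef_pos: [0.625, -0.0916, 0.0914]
orientation: [0.704, 0.062, 0.705, -0.062]
force: [0.8, -0.1, -0.3]
width: 0.003
```

```bash
python3 - <<'E'
from h import *
psi=np.radians(80); a=np.array([np.cos(psi),np.sin(psi),0]); M=np.array([.6446,.0178,0])
st=r.sense()
im=optics.capture('wrist'); cv2.imwrite('pics/w13.png',im); print(st['eef_pos'],st['width'])
cv2.imwrite('pics/s13.png',cv2.resize(optics.capture('side')[130:290,230:400],None,fx=4,fy=4,interpolation=cv2.INTER_CUBIC))
goto(M-.103*a+[0,0,.075],psi)
E
```

```text
[ 0.625  -0.0916  0.0914] 0.0031235652096797384
shift [0.0157 0.0073 0.0012] turn [ 0.0002 -0.0043  0.    ] rows 0.4
```

View pics/w13.png

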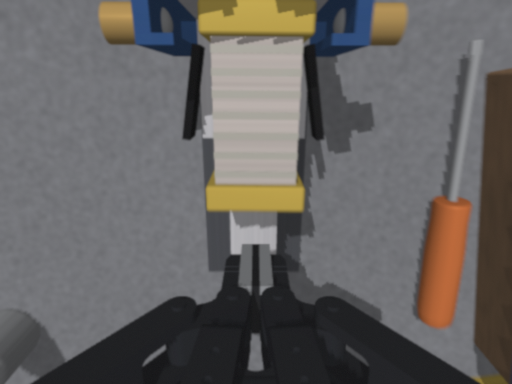

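View pics/s13.png

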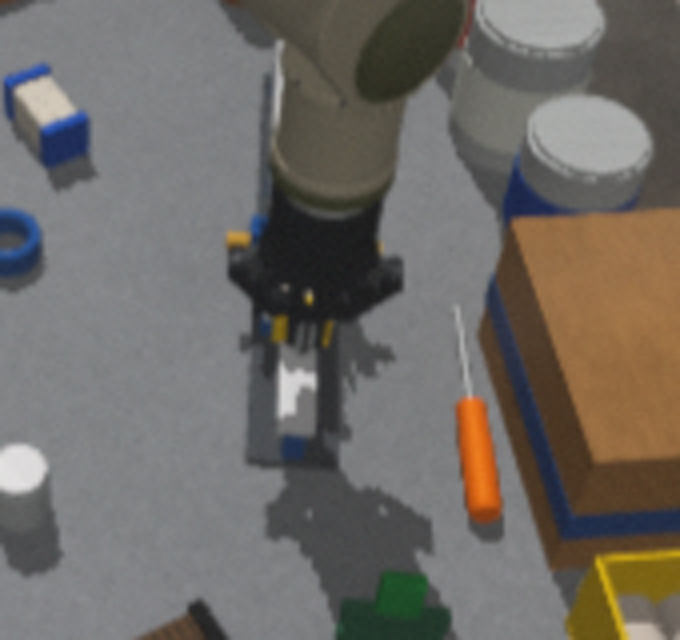

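```bash
python3 - <<'E'
from h import *
psi=np.radians(80); a=np.array([np.cos(psi),np.sin(psi),0])
st=r.sense(); T=st['eef_pos']
for n,u,v in [('knL',250,285),('knR',388,285),('tip',315,345),('knLbot',255,300),('knRbot',385,292)]:
    o,d=ray('side',(230+u/4,130+v/4)); s=((T-o)@a)/(d@a); p=o+s*d
    print(n, 'lat',(p-T)@np.array([-a[1],a[0],0]),'dz from TCP',p[2]-T[2])
# wrist: links at tool-y=0 plane?
o,Mx=cam('wrist',st)[1:]
for n,u,v in [('L link',185,300),('corner',230,290),('R link',325,300),('tipL',240,245),('tipR',272,245)]:
    o,d=ray('wrist',(u,v),st); 
    for off in (0.011,0.0):
        s=((T+off*a-o)@a)/(d@a); p=o+s*d
        print(n,off,'lat',(p-T)@np.array([-a[1],a[0],0]),'dz',p[2]-T[2])
E
```

```text
knL lat 0.04033251103436576 dz from TCP 0.04957696752888227
knR lat -0.05687283968259022 dz from TCP 0.06041186552142061
tip lat -0.012919570032856008 dz from TCP -0.013816664064601608
knLbot lat 0.03549814461644862 dz from TCP 0.033262657908628784
knRbot lat -0.055833153166286176 dz from TCP 0.052570667810698385
L link 0.011 lat 0.024635856287770402 dz 0.03465726411074385
L link 0.0 lat 0.028409167720809463 dz 0.020144061221198384
corner 0.011 lat 0.00919227169781114 dz 0.028801720132107814
corner 0.0 lat 0.010646425185874563 dz 0.013409192157048347
R link 0.011 lat -0.024825500027074666 dz 0.03443998565679193
R link 0.0 lat -0.02847978396858515 dz 0.019894154134313516
tipL 0.011 lat 0.007168055005383484 dz -0.00618464722376047
tipL 0.0 lat 0.008318232548144079 dz -0.026831066311117396
tipR 0.011 lat -0.007936690889588222 dz -0.006255933445258627
tipR 0.0 lat -0.009054787998033744 dz -0.026913057560712605
```

```bash
python3 - <<'E'
from h import *
psi=np.radians(80); a=np.array([np.cos(psi),np.sin(psi),0]); M=np.array([.6446,.0178,0])
goto(M-.015*a+[0,0,.078],psi)
E
```

```text
shift [0.0127 0.0953 0.0012] turn [ 0.0002 -0.0043  0.    ] rows 2.3
```

>>> drive_tool --plan '[0.008, 0, 0.001, 0, 0, 0, 0, 0.012, 0.002, 0.001, 0, 0, 0, 0, 0.0125, 0.008, 0.001, 0, 0, 0, 0, 0.0125, 0.015, 0.001, 0, 0, 0, 0, 0.0125, 0.024, 0.001, 0, 0, 0, 0, 0.0125, 0.033, 0.001, 0, 0, 0, 0, 0.0125, 0.042, 0.001, 0, 0, 0, 0, 0.0125, 0.05, 0.001, 0, 0, 0, 0]'

```text
t: 16.82
eef_pos: [0.6354, -0.0407, 0.0804]
orientation: [0.704, 0.062, 0.705, -0.061]
force: [0.3, -2.3, 0.5]
width: -0.003
```

```bash
python3 - <<'E'
from h import *
psi=np.radians(80); a=np.array([np.cos(psi),np.sin(psi),0]); M=np.array([.6446,.0178,0])
st=r.sense()
im=optics.capture('wrist'); cv2.imwrite('pics/w14.png',im)
goto(M-.015*a+[0,0,.078],psi)
E
```

```text
shift [ 0.0026  0.0421 -0.001 ] turn [ 0.0019 -0.0002 -0.0016] rows 1.0
```

View pics/w14.png

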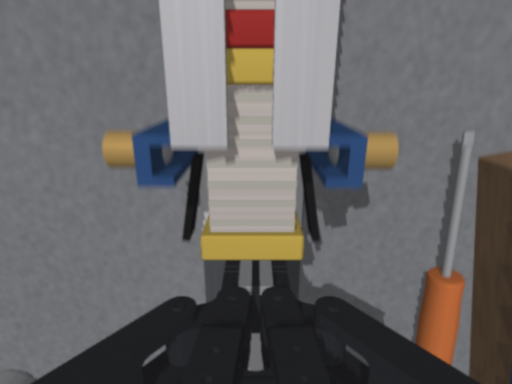

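>>> drive_tool --plan '[0.001, 0.008, 0, 0, 0, 0, 0, 0.001, 0.016, 0, 0, 0, 0, 0, 0.001, 0.024, 0, 0, 0, 0, 0, 0.001, 0.032, 0, 0, 0, 0, 0, 0.001, 0.037, 0, 0, 0, 0, 0, 0.001, 0.041, 0, 0, 0, 0, 0, 0.001, 0.041, 0, 0, 0, 0, 0]'

```text
t: 17.45
eef_pos: [0.6425, -0.0002, 0.0791]
orientation: [0.704, 0.062, 0.705, -0.061]
force: [0.6, -0.4, 0.3]
width: 0.002
```

```bash
python3 - <<'E'
from h import *
psi=np.radians(80); a=np.array([np.cos(psi),np.sin(psi),0]); M=np.array([.6446,.0178,0])
st=r.sense()
im=optics.capture('wrist'); cv2.imwrite('pics/w15.png',im)
goto(M-.015*a+[0,0,.078],psi)
E
```

```text
shift [ 0.0011  0.0038 -0.0011] turn [ 0.0004 -0.0009 -0.0006] rows 0.1
```

View pics/w15.png

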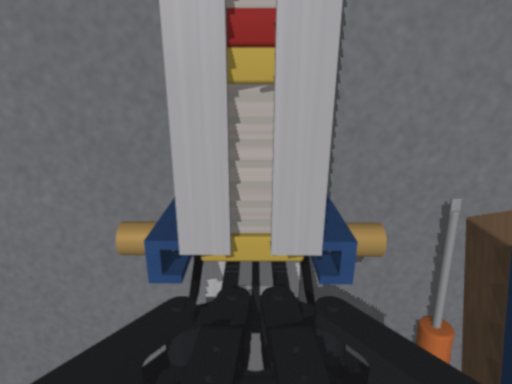

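```bash
python3 - <<'E'
from h import *
goto([.45,.20,.22],np.radians(115))
E
```

```text
shift [-0.1406  0.1646 -0.2244] turn [-0.6105 -0.0007 -0.0008] rows 7.5
```

>>> drive_tool --plan '[0, -0.015, 0, 0, 0, 0, 0, -0.035, -0.015, 0, 0, 0, 0, 0.0, -0.07, -0.01, -0.01, 0, 0, 0, 0.03, -0.1, 0, -0.035, -0.1, 0, 0, 0.07, -0.12, 0.025, -0.065, -0.2, 0, 0, 0.07, -0.14, 0.05, -0.09, -0.32, 0, 0, 0.07, -0.14, 0.075, -0.12, -0.44, 0, 0, 0.07, -0.14, 0.1, -0.15, -0.55, 0, 0, 0.07, -0.14, 0.125, -0.18, -0.61, 0, 0, 0.07, -0.14, 0.15, -0.205, -0.61, 0, 0, 0.07, -0.14, 0.164, -0.224, -0.61, 0, 0, 0.07, -0.14, 0.164, -0.224, -0.61, 0, 0, 0.07]'

```text
t: 18.5
eef_pos: [0.4475, 0.2015, 0.22]
orientation: [0.69, -0.154, 0.69, 0.155]
force: [-0.7, -0.0, 0.5]
width: 0.821
```

```bash
python3 - <<'E'
from h import *
import pickle
st=r.sense();im=optics.capture('wrist'); cv2.imwrite('pics/w16.png',im); pickle.dump(st,open('st16.pkl','wb'))
print(st['eef_pos'],st['qpos'])
E
```

```text
[0.4475 0.2015 0.22  ] [ 0.091   0.4717 -0.8641  2.1131  0.5133  0.7768 -0.6572]
```

View pics/w16.png

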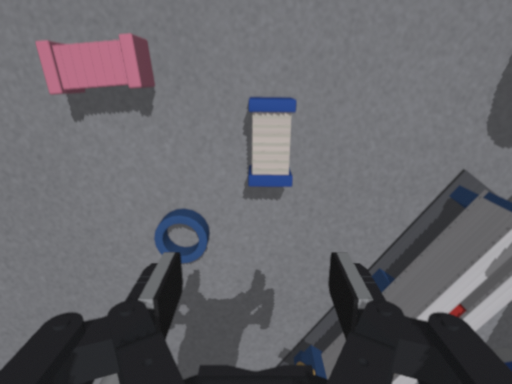

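```bash
python3 - <<'E'
from h import *
im=cv2.imread('pics/w16.png')
cv2.imwrite('pics/w16a.png',cv2.resize(im[85:200,230:315],None,fx=5,fy=5,interpolation=cv2.INTER_CUBIC))
E
```

```text
(no output)
```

View pics/w16a.png

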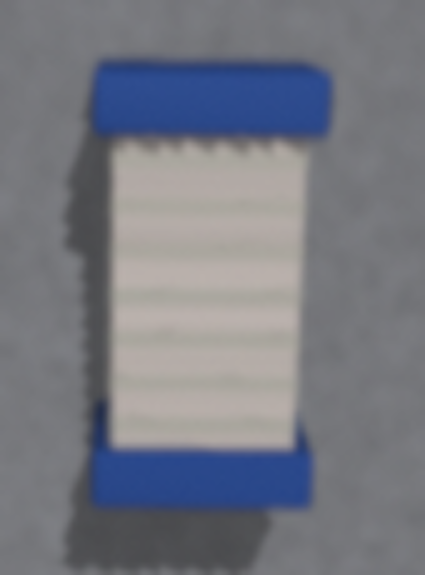

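```bash
python3 - <<'E'
from h import *
import pickle; st=pickle.load(open('st16.pkl','rb'))
Y=lambda u,v: atz('wrist',(230+u/5,85+v/5),.044,st)
a,b,c,d=Y(94,70),Y(330,75),Y(92,508),Y(310,508)
print(a,b,c,d); print([np.linalg.norm(x) for x in (a-b,c-d,a-c,b-d)])
C=(a+b+c+d)/4; print('C',C); v=(a+b-c-d); w=b-a+d-c
print(np.degrees(np.arctan2(v[1],v[0])),90+np.degrees(np.arctan2(w[1],w[0])))
psi=np.arctan2(v[1],v[0])
for off in (0,):
  P=C+off*np.array([np.cos(psi),np.sin(psi),0]); P[2]=.034; goto(P,psi,st)
E
```

```text
[0.4131 0.2613 0.044 ] [0.4522 0.2788 0.044 ] [0.4478 0.1855 0.044 ] [0.4868 0.2039 0.044 ]
[np.float64(0.0428207684861993), np.float64(0.04317874983344855), np.float64(0.08335934222022125), np.float64(0.0824789959946797)]
C [0.45   0.2324 0.044 ]
114.73133039409022 114.65420996564194
shift [0.186  0.0266 0.0154] turn [ 0.0087  0.0001 -0.0015] rows 4.5
```

```bash
python3 - <<'E'
from h import *
for z in (.022,.044):print(proj('scene',(.45,.2324,z)),proj('side',(.45,.2324,z)))
E
```

```text
[270.2177 175.0106] [240.6958 158.399 ]
[270.243  170.4556] [240.5354 153.9085]
```

>>> drive_tool --plan '[0.03, 0.015, 0.015, 0.008, 0, 0, 0.065, 0.07, 0.0186, 0.0154, 0.008, 0, 0, 0.065, 0.11, 0.0186, 0.0154, 0.008, 0, 0, 0.065, 0.14, 0.0186, 0.0154, 0.008, 0, 0, 0.065, 0.165, 0.0186, 0.0154, 0.008, 0, 0, 0.065, 0.18, 0.0186, 0.0154, 0.008, 0, 0, 0.065, 0.186, 0.0186, 0.0154, 0.008, 0, 0, 0.065, 0.186, 0.0186, 0.0154, 0.008, 0, 0, 0.065]'

```text
t: 19.22
eef_pos: [0.4566, 0.2207, 0.032]
orientation: [0.69, -0.15, 0.692, 0.149]
force: [0.3, 0.4, 0.1]
width: 0.761
```

```bash
python3 - <<'E'
from h import *
st=r.sense();im=optics.capture('wrist'); cv2.imwrite('pics/w17.png',im)
psi=np.radians(114.7)
goto(np.array([.45,.2324,.034])-.008*np.array([np.cos(psi),np.sin(psi),0]),psi,st); print(st['qpos'])
E
```

```text
shift [-0.002   0.0054 -0.0011] turn [-0.0054 -0.003   0.0004] rows 0.1
[-0.2177  0.7396 -0.5037  2.2179  0.9421  0.4137 -1.0793]
```

View pics/w17.png

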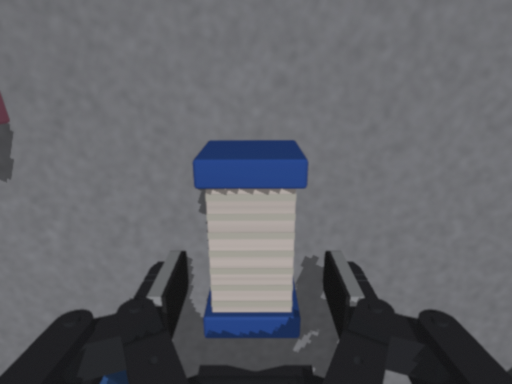

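>>> drive_tool --plan '[-0.001, 0.004, -0.001, -0.003, 0, 0, 0.06, -0.001, 0.004, -0.001, -0.003, 0, 0, 0.03, -0.001, 0.004, -0.001, -0.003, 0, 0, 0.03, -0.001, 0.004, -0.001, -0.003, 0, 0, 0.03, -0.001, 0.004, -0.001, -0.003, 0, 0, 0.03, -0.001, 0.004, -0.001, -0.003, 0, 0, 0.03, -0.001, 0.004, -0.001, -0.003, 0, 0, 0.03]' --squeeze 50

```text
t: 19.85
eef_pos: [0.4543, 0.2256, 0.0356]
orientation: [0.691, -0.151, 0.69, 0.151]
force: [-0.5, -0.4, 9.7]
width: 0.409
```

```bash
python3 - <<'E'
from h import *
st=r.sense();psi=np.radians(114.7)
print((st['eef_pos']-[.45,.2324,0])@np.array([np.cos(psi),np.sin(psi),0]),st['eef_pos'])
E
```

```text
-0.007930450683589498 [0.4543 0.2256 0.0356]
```

>>> drive_tool --plan '[-0.005, 0, 0, 0, 0, 0, 0.03, -0.015, 0, 0, 0, 0, 0, 0.03, -0.03, 0, 0, 0, 0, 0, 0.03, -0.05, 0, 0, 0, 0, 0, 0.03, -0.075, 0, 0, 0, 0, 0, 0.03, -0.1, 0, 0, 0, 0, 0, 0.03, -0.12, 0, 0, 0, 0, 0, 0.03, -0.13, 0, 0, 0, 0, 0, 0.03, -0.13, 0, 0, 0, 0, 0, 0.03]'

```text
t: 20.6
eef_pos: [0.4547, 0.2256, 0.1664]
orientation: [0.692, -0.15, 0.69, 0.151]
force: [-0.0, 0.1, -0.6]
width: 0.409
```

```bash
python3 - <<'E'
from h import *
psi=np.radians(80); a=np.array([np.cos(psi),np.sin(psi),0]); M=np.array([.6446,.0178,0])
st=r.sense();im=optics.capture('wrist'); cv2.imwrite('pics/w18.png',im); print(st['eef_pos'])
goto(M-.112*a+[0,0,.15],psi)
E
```

```text
[0.4547 0.2256 0.1664]
shift [ 0.0149 -0.3599  0.0231] turn [ 0.6037  0.0011 -0.0006] rows 8.7
```

View pics/w18.png

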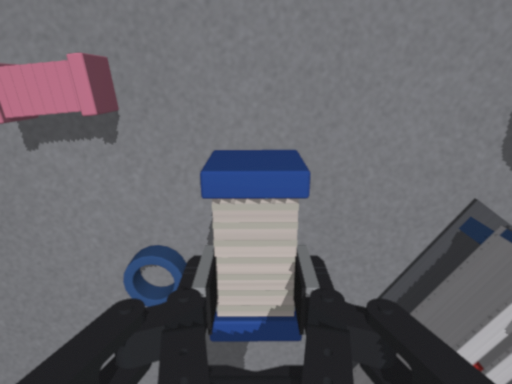

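Held, level. Carry to the rail.

>>> drive_tool --plan '[0, -0.03, 0, 0.03, 0, 0, 0.03, 0, -0.06, 0, 0.09, 0, 0, 0.03, 0, -0.1, 0, 0.16, 0, 0, 0.03, 0, -0.14, 0.005, 0.24, 0, 0, 0.03, 0, -0.18, 0.01, 0.32, 0, 0, 0.03, 0, -0.22, 0.012, 0.4, 0, 0, 0.03, 0, -0.26, 0.016, 0.48, 0, 0, 0.03, 0, -0.3, 0.02, 0.55, 0, 0, 0.03, 0.005, -0.335, 0.022, 0.6, 0, 0, 0.03, 0.015, -0.355, 0.023, 0.604, 0, 0, 0.03, 0.015, -0.36, 0.023, 0.604, 0, 0, 0.03, 0.015, -0.36, 0.023, 0.604, 0, 0, 0.03]'

```text
t: 21.65
eef_pos: [0.624, -0.0936, 0.1466]
orientation: [0.703, 0.062, 0.706, -0.062]
force: [0.4, 1.1, -2.2]
width: 0.405
```

```bash
python3 - <<'E'
from h import *
psi=np.radians(80); a=np.array([np.cos(psi),np.sin(psi),0]); M=np.array([.6446,.0178,0])
st=r.sense();im=optics.capture('wrist'); cv2.imwrite('pics/w19.png',im); print(st['eef_pos'])
cv2.imwrite('pics/s19.png',cv2.resize(optics.capture('side')[130:290,230:400],None,fx=4,fy=4,interpolation=cv2.INTER_CUBIC))
goto(M-.112*a+[0,0,.0815],psi)
E
```

```text
[ 0.624  -0.0936  0.1466]
shift [ 0.0667 -0.0019  0.0018] turn [ 0.003  -0.0029 -0.001 ] rows 1.6
```

View pics/w19.png

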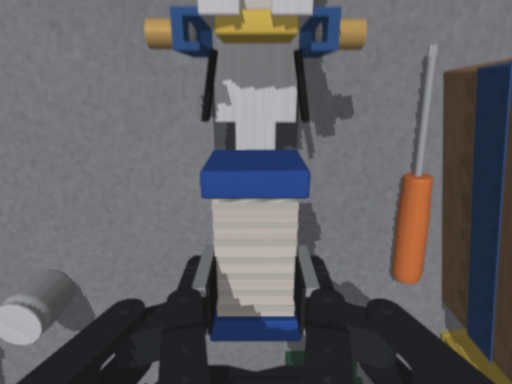

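View pics/s19.png

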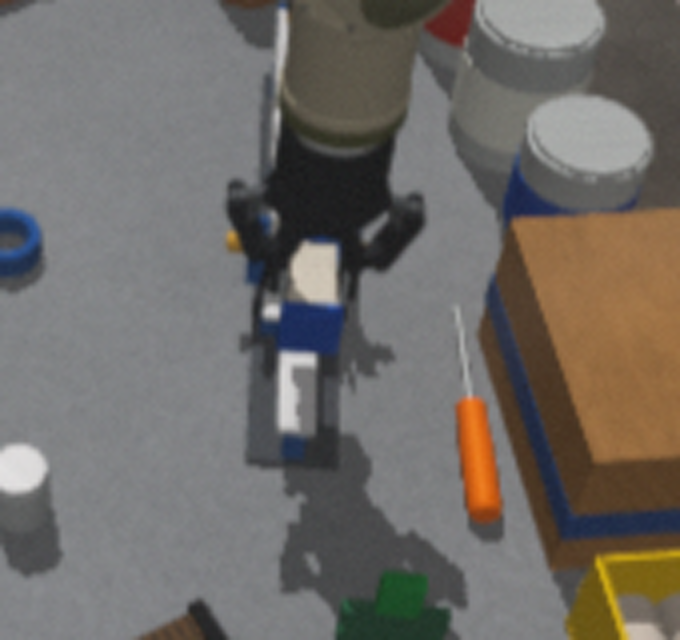

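Aligned. Lower.

>>> drive_tool --plan '[0.02, -0.001, 0.001, 0.002, 0, 0, 0.03, 0.04, -0.001, 0.001, 0.002, 0, 0, 0.03, 0.052, -0.001, 0.001, 0.002, 0, 0, 0.03, 0.059, -0.001, 0.001, 0.002, 0, 0, 0.03, 0.063, -0.001, 0.001, 0.002, 0, 0, 0.03, 0.0655, -0.001, 0.001, 0.002, 0, 0, 0.03, 0.0655, -0.001, 0.001, 0.002, 0, 0, 0.03]'

```text
t: 22.33
eef_pos: [0.6257, -0.0929, 0.0837]
orientation: [0.704, 0.062, 0.705, -0.062]
force: [-0.5, 0.3, -0.9]
width: 0.41
```

```bash
python3 - <<'E'
from h import *
psi=np.radians(80); a=np.array([np.cos(psi),np.sin(psi),0]); M=np.array([.6446,.0178,0])
goto(M-.031*a+[0,0,.0815],psi)
E
```

```text
shift [ 0.0022  0.0813 -0.0007] turn [-0.0008 -0.0009 -0.0002] rows 2.0
```

>>> drive_tool --plan '[0.002, 0.006, -0.0007, 0, 0, 0, 0.03, 0.002, 0.016, -0.0007, 0, 0, 0, 0.03, 0.002, 0.026, -0.0007, 0, 0, 0, 0.03, 0.002, 0.036, -0.0007, 0, 0, 0, 0.03, 0.002, 0.044, -0.0007, 0, 0, 0, 0.03, 0.002, 0.05, -0.0007, 0, 0, 0, 0.03, 0.002, 0.05, -0.0007, 0, 0, 0, 0.03]'

```text
t: 22.92
eef_pos: [0.6341, -0.0416, 0.0818]
orientation: [0.704, 0.062, 0.705, -0.061]
force: [0.3, -0.0, -0.2]
width: 0.407
```

```bash
python3 - <<'E'
from h import *
psi=np.radians(80); a=np.array([np.cos(psi),np.sin(psi),0]); M=np.array([.6446,.0178,0])
cv2.imwrite('pics/w20.png',optics.capture('wrist'))
goto(M-.031*a+[0,0,.0815],psi)
E
```

```text
shift [0.0002 0.0306 0.0001] turn [ 0.0002 -0.0008 -0.0004] rows 0.7
```

View pics/w20.png

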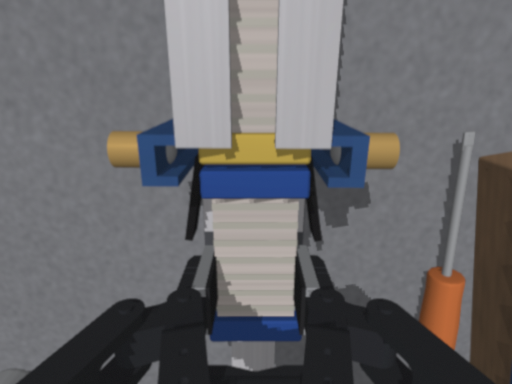

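>>> drive_tool --plan '[0, 0.005, 0, 0, 0, 0, 0.03, 0, 0.011, 0, 0, 0, 0, 0.03, 0, 0.017, 0, 0, 0, 0, 0.03, 0, 0.023, 0, 0, 0, 0, 0.03, 0, 0.028, 0, 0, 0, 0, 0.03, 0, 0.03, 0, 0, 0, 0, 0.03, 0, 0.03, 0, 0, 0, 0, 0.03]'

```text
t: 23.55
eef_pos: [0.6391, -0.0134, 0.0816]
orientation: [0.704, 0.062, 0.705, -0.061]
force: [0.4, -0.3, -0.9]
width: 0.412
```

```bash
python3 - <<'E'
from h import *
psi=np.radians(80); a=np.array([np.cos(psi),np.sin(psi),0]); M=np.array([.6446,.0178,0])
cv2.imwrite('pics/w21.png',optics.capture('wrist'))
goto(M-.031*a+[0,0,.0815],psi)
E
```

```text
shift [ 0.0001  0.0012 -0.    ] turn [-0.0008 -0.0009 -0.0004] rows 0.0
```

View pics/w21.png

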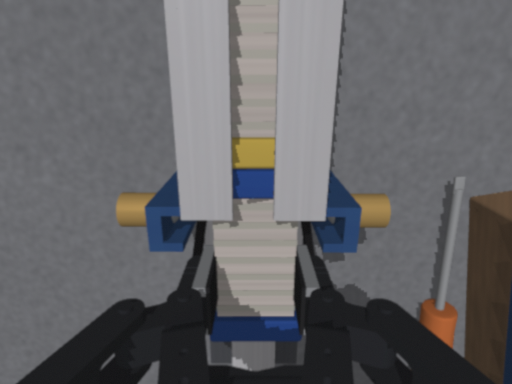

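>>> drive_tool --plan '[0.0005, 0, 0, 0, 0, 0, 0.06, 0.0005, 0, 0, 0, 0, 0, 0.06, 0.0005, 0, 0, 0, 0, 0, 0.06, -0.02, 0, 0, 0, 0, 0, 0.06, -0.045, 0, 0, 0, 0, 0, 0.06, -0.045, -0.03, 0, 0, 0, 0, 0.03, -0.045, -0.055, 0, 0, 0, 0.07, 0, -0.045, -0.065, 0, 0, 0, 0.14, 0, -0.04, -0.065, 0, 0, 0, 0.2, 0, -0.03, -0.065, 0, 0, 0, 0.2, 0, -0.01, -0.065, 0, 0, 0, 0.2, 0, -0.005, -0.065, 0, 0, 0, 0.2, 0]'

```text
t: 24.6
eef_pos: [0.6263, -0.0784, 0.084]
orientation: [0.706, 0.132, 0.696, 0.008]
force: [0.2, 0.9, -0.4]
width: 0.001
```

```bash
python3 - <<'E'
from h import *
psi=np.radians(80); a=np.array([np.cos(psi),np.sin(psi),0]); M=np.array([.6446,.0178,0])
st=r.sense()
cv2.imwrite('pics/w22.png',optics.capture('wrist'))
cv2.imwrite('pics/s22.png',cv2.resize(optics.capture('side')[130:290,230:400],None,fx=4,fy=4,interpolation=cv2.INTER_CUBIC))
print(st['width'],'x along',(st['eef_pos']-M)@a,'lat',(st['eef_pos']-M)@[-a[1],a[0],0],Rq(st['orientation']).as_matrix())
E
```

```text
0.0006045207630761013 x along -0.09795429321255386 lat 0.0013010837165733844 [[ 0.0309  0.1725  0.9845]
 [ 0.1953  0.965  -0.1752]
 [-0.9803  0.1977 -0.0038]]
```

View pics/w22.png

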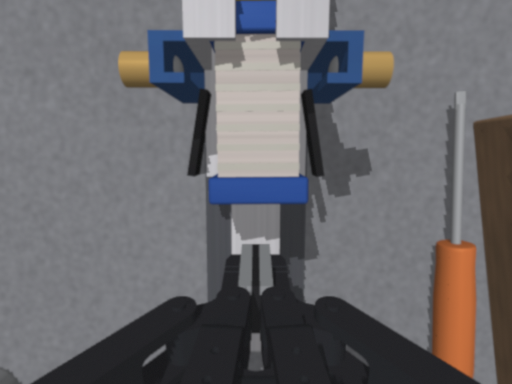

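View pics/s22.png

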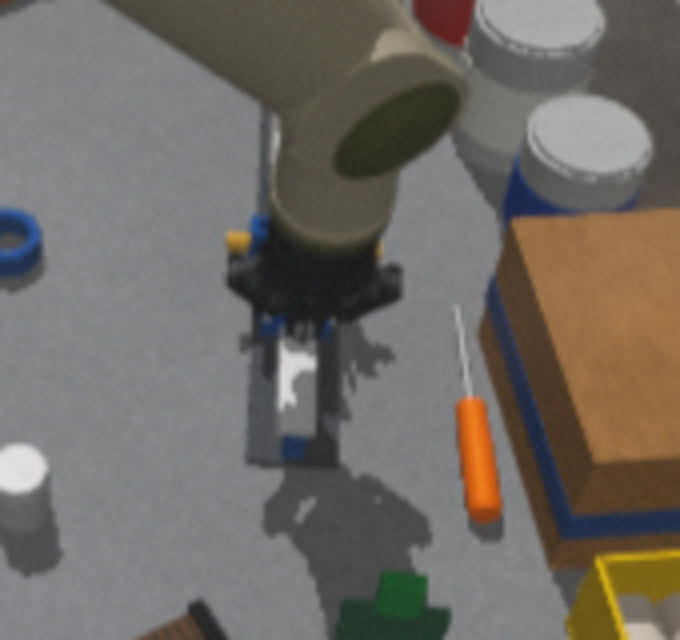

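>>> drive_tool --plan '[0.0069, 0.0088, 0.001, 0, 0, 0, 0, 0.0088, 0.0186, 0.001, 0, 0, 0, 0, 0.0108, 0.0284, 0.001, 0, 0, 0, 0, 0.0128, 0.0382, 0.001, 0, 0, 0, 0, 0.0148, 0.048, 0.001, 0, 0, 0, 0, 0.0167, 0.0578, 0.001, 0, 0, 0, 0, 0.0183, 0.0656, 0.001, 0, 0, 0, 0, 0.0197, 0.0725, 0.001, 0, 0, 0, 0, 0.0197, 0.0725, 0.001, 0, 0, 0, 0, 0.0197, 0.0725, 0.001, 0, 0, 0, 0]'

```text
t: 25.53
eef_pos: [0.6418, -0.0041, 0.0818]
orientation: [0.707, 0.132, 0.695, 0.009]
force: [0.3, 0.3, -0.3]
width: -0.001
```

```bash
cat > pu.py <<'E'
from h import *
import sys
psi=np.radians(80); a=np.array([np.cos(psi),np.sin(psi),0]); M=np.array([.6446,.0178,0])
st=r.sense()
cv2.imwrite(f'pics/w{sys.argv[1]}.png',optics.capture('wrist'))
print('x along',(st['eef_pos']-M)@a,'lat',(st['eef_pos']-M)@[-a[1],a[0],0],'z',st['eef_pos'][2],'F along',st['force']@a,st['t'])
E
python3 pu.py 23
```

```text
x along -0.022061049098634024 lat -0.0010391673216961499 z 0.08178855350089632 F along 0.3172420848131875 25.5333
```

View pics/w23.png

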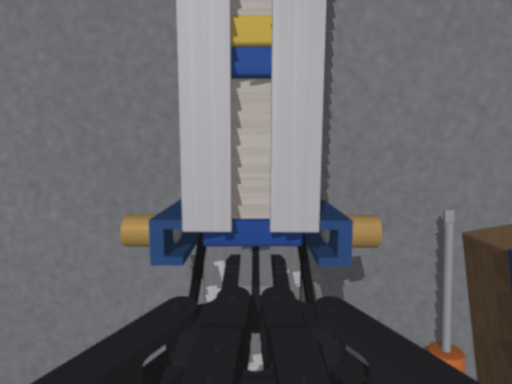

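```bash
cat > rear.py <<'E'
from h import *
import sys
psi=np.radians(80); a=np.array([np.cos(psi),np.sin(psi),0]); M=np.array([.6446,.0178,0])
st=r.sense()
for row,z in [(float(s.split(',')[0]),float(s.split(',')[1])) for s in sys.argv[1:]]:
    print(row,z,'along',(atz('wrist',(252,row),z,st)-M)@a)
E
python3 rear.py 232,.097 246,.089 219,.089
python3 - <<'E'
from h import *
im=cv2.imread('pics/w23.png'); cv2.imwrite('pics/w23a.png',cv2.resize(im[190:290,150:350],None,fx=4,fy=4,interpolation=cv2.INTER_CUBIC))
E
```

```text
232.0 0.097 along 0.0004425389650031067
246.0 0.089 along -0.00786473987391944
219.0 0.089 along 0.004152452298270949
```

View pics/w23a.png

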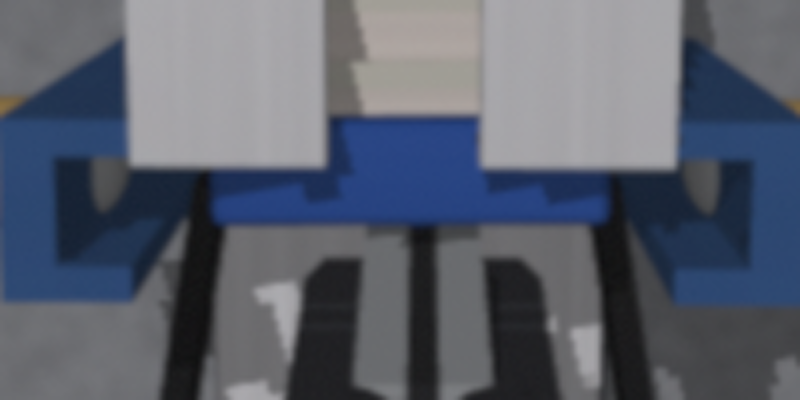

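>>> drive_tool --plan '[0.0006, 0.003, 0, 0, 0, 0, 0, 0.001, 0.005, 0, 0, 0, 0, 0, 0.0014, 0.007, 0, 0, 0, 0, 0, 0.0017, 0.0085, 0, 0, 0, 0, 0, 0.0019, 0.0095, 0, 0, 0, 0, 0, 0.0019, 0.0095, 0, 0, 0, 0, 0]'

```text
t: 26.08
eef_pos: [0.6433, 0.0048, 0.0816]
orientation: [0.707, 0.132, 0.695, 0.009]
force: [0.2, -0.5, -0.9]
width: -0.002
```

```bash
python3 pu.py 24; python3 - <<'E'
from h import *
im=cv2.imread('pics/w24.png'); cv2.imwrite('pics/w24a.png',cv2.resize(im[190:310,150:350],None,fx=4,fy=4,interpolation=cv2.INTER_CUBIC))
E
```

```text
x along -0.013012421571793003 lat -0.000965168367651654 z 0.08159872811352971 F along -0.4734082316080974 26.0833
```

View pics/w24a.png

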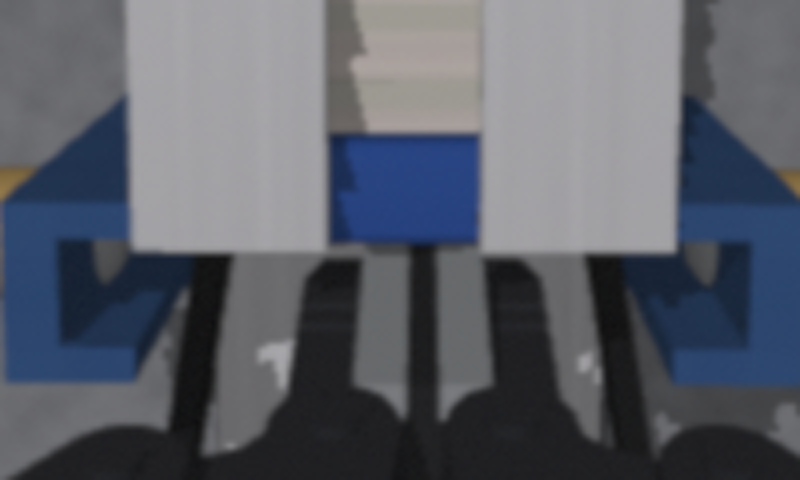

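```bash
python3 rear.py 253,.097 250.5,.089 223.2,.089
```

```text
253.0 0.097 along 0.0013050264081887156
250.5 0.089 along -0.00015449141147551703
223.2 0.089 along 0.012035613284269551
```

>>> drive_tool --plan '[0.0002, 0.001, 0, 0, 0, 0, 0, 0.0004, 0.0018, 0, 0, 0, 0, 0, 0.0005, 0.0024, 0, 0, 0, 0, 0, 0.0005, 0.0024, 0, 0, 0, 0, 0]'

```text
t: 26.47
eef_pos: [0.6438, 0.0072, 0.0816]
orientation: [0.707, 0.132, 0.695, 0.009]
force: [-0.7, -1.1, -0.3]
width: 0.004
```

```bash
python3 pu.py 25; python3 - <<'E'
from h import *
im=cv2.imread('pics/w25.png'); cv2.imwrite('pics/w25a.png',cv2.resize(im[190:310,150:350],None,fx=4,fy=4,interpolation=cv2.INTER_CUBIC))
E
```

```text
x along -0.010541649741033339 lat -0.0010235790831191387 z 0.08164571223042698 F along -1.242652454859097 26.4667
```

View pics/w25a.png

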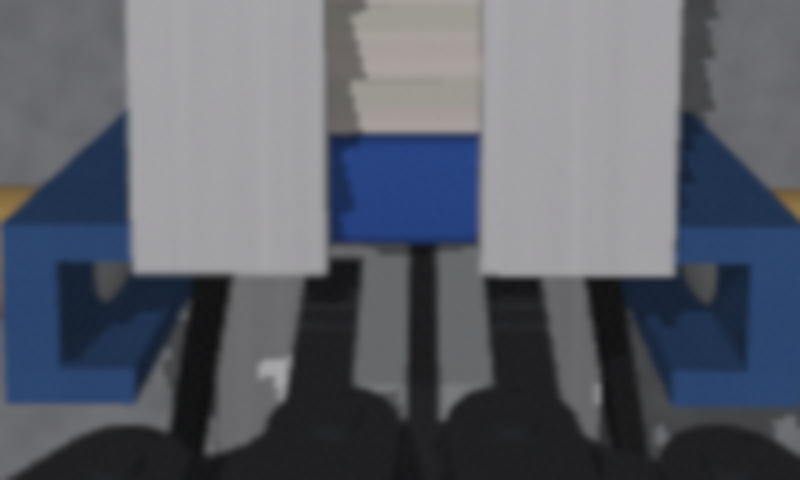

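```bash
python3 rear.py 258.5,.097 250.5,.089 223.2,.089
```

```text
258.5 0.097 along 0.0013847074065098759
250.5 0.089 along 0.0022743399584034315
223.2 0.089 along 0.014465719467583451
```

>>> drive_tool --plan '[-0.002, -0.0098, 0, 0, 0, 0, 0, -0.006, -0.03, 0, 0, 0, 0, 0, -0.012, -0.06, 0, 0, 0, 0, 0, -0.05, -0.08, 0, 0, 0, -0.08, 0, -0.09, -0.08, 0, 0, 0, -0.2, 0, -0.12, -0.08, 0, 0, 0, -0.2, 0, -0.12, -0.08, 0, 0, 0, -0.2, 0, -0.12, -0.08, 0, 0, 0, -0.2, 0]'

```text
t: 27.18
eef_pos: [0.6269, -0.0937, 0.1856]
orientation: [0.705, 0.062, 0.703, -0.062]
force: [-0.2, -0.2, -1.4]
width: -0.0
```

```bash
python3 pu.py 26; python3 - <<'E'
from h import *
print(r.sense()['eef_pos'])
im=cv2.imread('pics/w26.png'); cv2.imwrite('pics/w26a.png',cv2.resize(im[0:150,160:350],None,fx=4,fy=4,interpolation=cv2.INTER_CUBIC))
cv2.imwrite('pics/s26.png',optics.capture('side'))
E
```

```text
x along -0.11286176500753284 lat -0.001918712267553082 z 0.18560817738515017 F along -0.22583013024711718 27.1833
[ 0.6259 -0.0941  0.1839]
```

View pics/w26a.png

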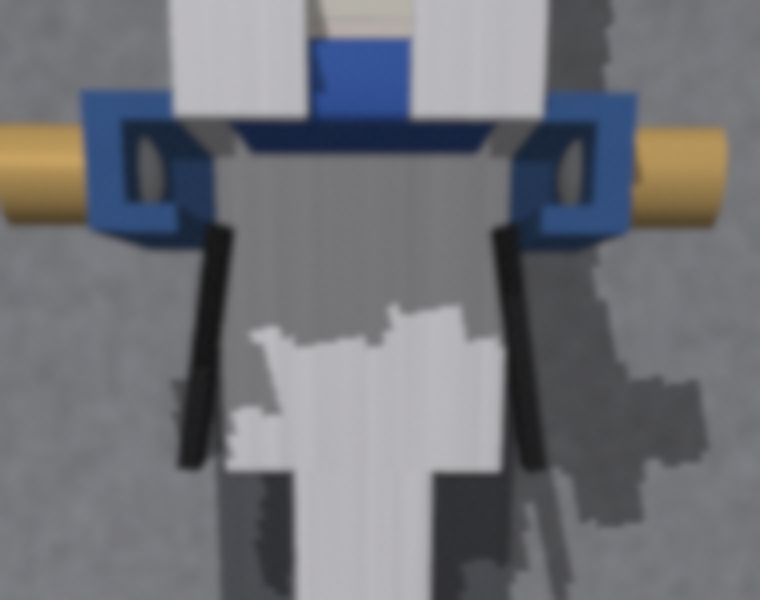

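View pics/s26.png

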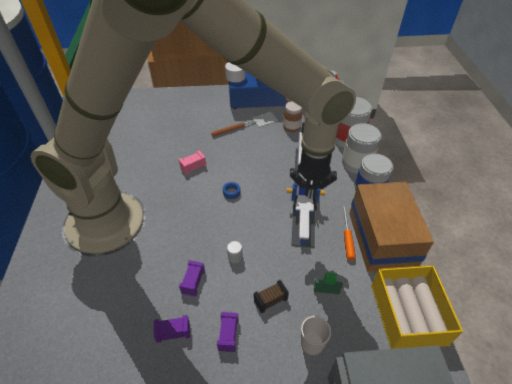

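```bash
python3 rear.py 38,.045 9.5,.089 29.8,.097; python3 - <<'E'
from h import *
im=cv2.imread('pics/w26.png'); cv2.imwrite('pics/w26b.png',cv2.resize(im[0:60,200:310],None,fx=7,fy=7,interpolation=cv2.INTER_CUBIC))
E
```

```text
38.0 0.045 along 0.0006673157205475403
9.5 0.089 along 0.011447420961970423
29.8 0.097 along -0.0007086434701462677
```

View pics/w26b.png

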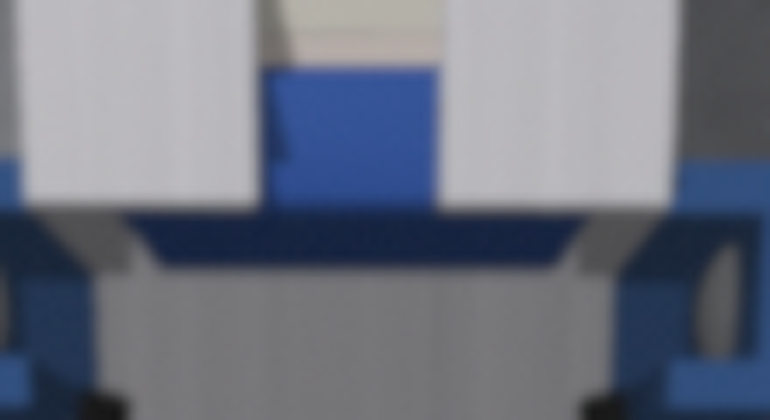

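```bash
cat > g2.py <<'E'
from h import *
import sys
psi=np.radians(80); a=np.array([np.cos(psi),np.sin(psi),0]); M=np.array([.6446,.0178,0]); l=np.array([-a[1],a[0],0])
st=r.sense(); Q=Rq(st['orientation'])
tgt=R.from_matrix(Rt(psi))*R.from_rotvec([0,0,.199])
for x,z in [(-.085,.12),(-.06,.083),(-.03,.0816),(-.0095,.0816)]:
    P=M+x*a-.001*l+[0,0,z]; print(x,z,Q.inv().apply(P-st['eef_pos']),(Q.inv()*tgt).as_rotvec())
E
python3 g2.py
```

```text
-0.085 0.12 [0.0629 0.0287 0.0005] [-0.0022 -0.0015  0.199 ]
-0.06 0.083 [0.0999 0.0537 0.0005] [-0.0022 -0.0015  0.199 ]
-0.03 0.0816 [0.1013 0.0837 0.0005] [-0.0022 -0.0015  0.199 ]
-0.0095 0.0816 [0.1013 0.1042 0.0004] [-0.0022 -0.0015  0.199 ]
```

>>> drive_tool --plan '[0.02, 0.01, 0, 0, 0, 0.1, 0, 0.05, 0.025, 0, 0, 0, 0.199, 0, 0.075, 0.035, 0, 0, 0, 0.199, 0, 0.098, 0.05, 0, 0, 0, 0.199, 0, 0.1, 0.065, 0, 0, 0, 0.199, 0, 0.1, 0.075, 0, 0, 0, 0.199, 0, 0.1, 0.085, 0, 0, 0, 0.199, 0, 0.1, 0.09, 0, 0, 0, 0.199, 0, 0.1, 0.09, 0, 0, 0, 0.199, 0]'

```text
t: 28.03
eef_pos: [0.642, -0.0034, 0.084]
orientation: [0.707, 0.131, 0.695, 0.009]
force: [1.0, 0.3, 0.6]
width: -0.005
```

```bash
python3 pu.py 27; python3 g2.py
```

```text
x along -0.021341044751779625 lat -0.0011604056745011296 z 0.08403396022572235 F along 0.4279620106134979 28.0333
-0.085 0.12 [-0.0477 -0.0541 -0.0002] [-0.0006  0.      0.    ]
-0.06 0.083 [-0.0065 -0.0369 -0.0002] [-0.0006  0.      0.    ]
-0.03 0.0816 [ 0.0008 -0.0078 -0.0002] [-0.0006  0.      0.    ]
-0.0095 0.0816 [ 0.0049  0.0123 -0.0002] [-0.0006  0.      0.    ]
```

>>> drive_tool --plan '[0.0035, 0.003, 0, 0, 0, 0, 0, 0.004, 0.007, 0, 0, 0, 0, 0, 0.0045, 0.01, 0, 0, 0, 0, 0, 0.0047, 0.0115, 0, 0, 0, 0, 0, 0.0049, 0.0123, 0, 0, 0, 0, 0, 0.0049, 0.0123, 0, 0, 0, 0, 0]'

```text
t: 28.58
eef_pos: [0.6439, 0.0076, 0.0811]
orientation: [0.707, 0.132, 0.695, 0.008]
force: [0.0, -0.6, 1.1]
width: -0.001
```

```bash
python3 pu.py 28;  python3 - <<'E'
from h import *
im=cv2.imread('pics/w28.png'); cv2.imwrite('pics/w28a.png',cv2.resize(im[190:310,150:350],None,fx=4,fy=4,interpolation=cv2.INTER_CUBIC))
E
```

```text
x along -0.010207533129494682 lat -0.0010990168920955552 z 0.08107740122596381 F along -0.5443030553192818 28.5833
```

View pics/w28a.png

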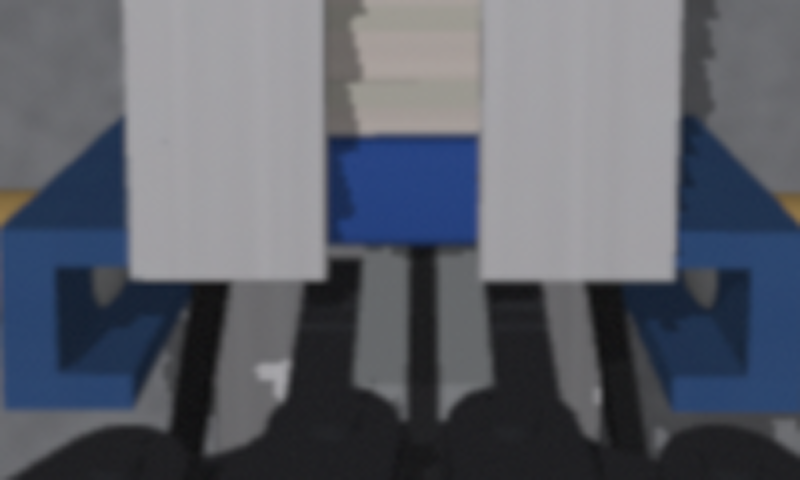

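>>> drive_tool --plan '[0.0001, 0.0006, 0, 0, 0, 0, 0, 0.0002, 0.001, 0, 0, 0, 0, 0, 0.0002, 0.001, 0, 0, 0, 0, 0, -0.002, -0.0098, 0, 0, 0, 0, 0, -0.006, -0.03, 0, 0, 0, 0, 0, -0.012, -0.06, 0, 0, 0, 0, 0, -0.05, -0.08, 0, 0, 0, -0.08, 0, -0.09, -0.08, 0, 0, 0, -0.2, 0, -0.12, -0.08, 0, 0, 0, -0.2, 0, -0.12, -0.08, 0, 0, 0, -0.2, 0, -0.12, -0.08, 0, 0, 0, -0.2, 0, -0.12, -0.08, 0, 0, 0, -0.2, 0]'

```text
t: 29.63
eef_pos: [0.6257, -0.0932, 0.1826]
orientation: [0.704, 0.062, 0.705, -0.063]
force: [0.3, 0.3, -1.4]
width: -0.006
```

```bash
python3 pu.py 29;  python3 - <<'E'
from h import *
im=cv2.imread('pics/w29.png'); cv2.imwrite('pics/w29b.png',cv2.resize(im[0:60,200:310],None,fx=7,fy=7,interpolation=cv2.INTER_CUBIC))
E
```

```text
x along -0.11263384164769283 lat -0.0006255583689180372 z 0.18256404252516095 F along 0.3442620792639299 29.6333
```

View pics/w29b.png

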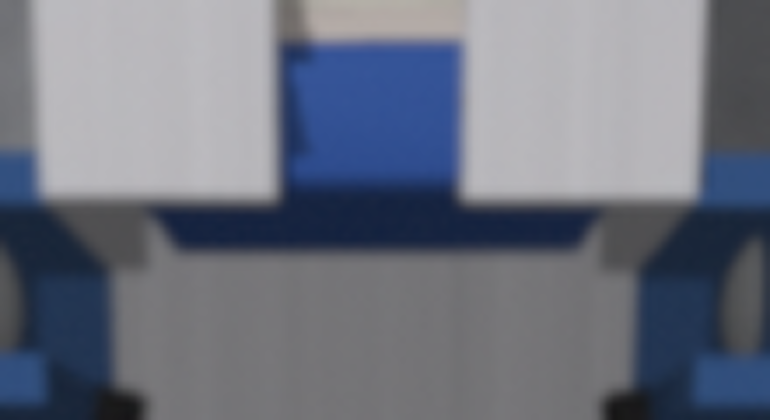

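```bash
python3 rear.py 35.4,.045 26.5,.089 6.1,.089 28.8,.097
```

```text
35.4 0.045 along 0.0030953618447023767
26.5 0.089 along 0.002871578746184428
6.1 0.089 along 0.013894321213580372
28.8 0.097 along 0.0005311038780774299
```

>>> drive_tool --plan '[-0.04, 0.01, -0.01, 0, 0, 0, 0, -0.08, 0.03, -0.03, 0, 0, 0, 0, -0.12, 0.06, -0.05, 0, 0, 0, 0, -0.15, 0.09, -0.05, 0, 0, 0, 0, -0.15, 0.12, -0.05, 0, 0, 0, 0, -0.15, 0.12, -0.05, 0, 0, 0, 0, -0.15, 0.12, -0.05, 0, 0, 0, 0]'

```text
t: 30.27
eef_pos: [0.598, 0.0371, 0.3328]
orientation: [0.704, 0.061, 0.705, -0.06]
force: [-0.3, 1.6, -0.5]
width: 0.002
```

```bash
python3 pu.py 30;  python3 - <<'E'
from h import *
cv2.imwrite('pics/sc30.png',optics.capture('scene'))
E
```

```text
x along 0.010958787794900093 lat 0.04922762610896219 z 0.3327864395836961 F along 1.547378601287169 30.2667
```

View pics/w30.png

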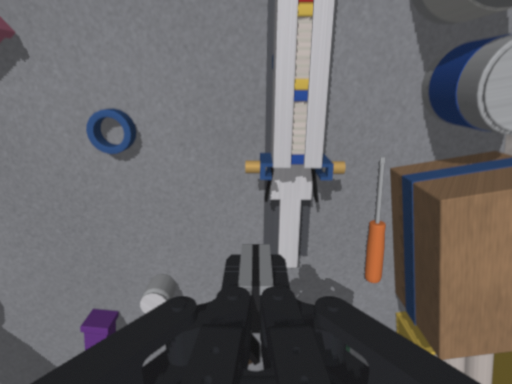

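View pics/sc30.png

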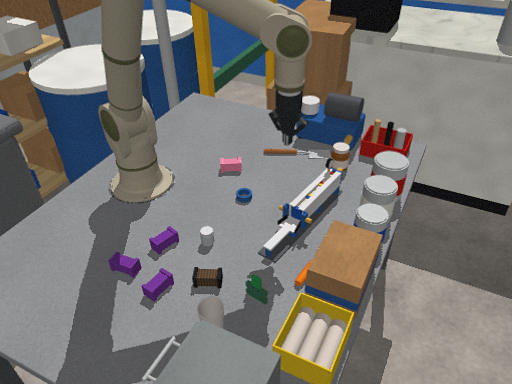

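```bash
python3 - <<'E'
from h import *
im=cv2.imread('pics/sc30.png'); im2=optics.capture('side')
cv2.imwrite('pics/g30.png',np.hstack([cv2.resize(im[255:325,220:300],(400,350),interpolation=cv2.INTER_CUBIC),cv2.resize(im2[250:320,285:365],(400,350),interpolation=cv2.INTER_CUBIC)]))
E
```

```text
(no output)
```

View pics/g30.png

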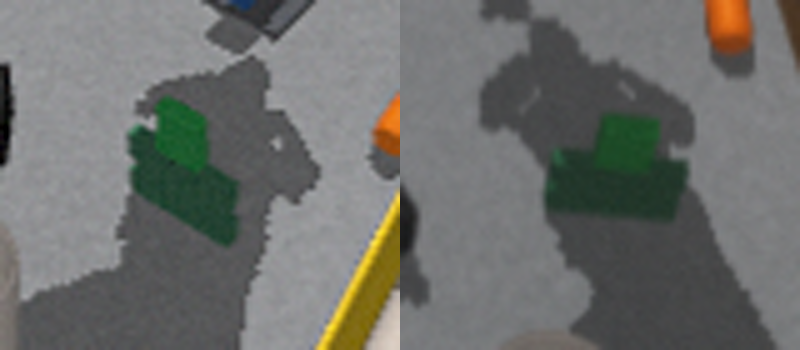

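Gate stands upright, stable and unchanged; everything else is in place. Handing in.

```bash
python3 - <<'E'
from h import *
print(workorder.finish_job())
E
```

```text
the job is handed in; nothing more can be done
None
```

I pulled the green gate straight up out of its guides and set it down standing on the bench at about (0.655, -0.30), roughly 16 cm from the end of the rail. I then fed in the yellow cartridge behind the red one, and the blue one behind that. The job was handed in at about 30 s of the 72 s allowed.

**Final checks:**
- **Order:** the sight slot shows red, then yellow, then blue.
- **Blue cartridge:** its near end measures about 1.4 to 2.6 mm inside the mouth, depending on the image feature used. I pushed it about 1 mm further after an earlier check had put it only 0.2 to 1.4 mm inside.
- **Gate:** it was still upright after about 20 s, seen from both the scene and side cameras.
- **Other items:** the used black-capped cartridge, tape, tin, cup, scraper, driver and jar look unmoved.

**Forces and joint limits:** reported wrist forces stayed under about 10 N. When I reached down to the yellow cartridge, joint 6 read 0.1089 rad against a listed limit of 0.11, so it may have touched its range limit for a moment. I moved away from it at once.

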